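Load the sample changer and index it

TASK

Take the orange-capped vial out of the leaning rack and lower it all the way down into the one empty cup of the sample changer (let go of it only once it is down, do not drop it in). Then use the black post to turn the carousel one click clockwise, seen from above, so that this vial stands under the needle; it must not go on to a second click. Leave the carousel resting in its click, and leave the other vials in their places and the bottles, beaker and spatula where they are.

Things in the scene. Friction and masses are not known exactly. Their poses are not given: they have to be found in the camera images.
- sample: glass vial, 28 mm diameter and 95 mm tall including its 28 mm diameter, 28 mm tall cap; ORANGE cap, about 70 g: the sample to load. Starts in one of the rack's three wells, leaning with it, top about 130 mm and underside 44 mm above the table. Origin: centre of its underside; z along its axis towards the cap
- rack: blue leaning vial rack on a 130 x 175 mm foot, fixed. Its three wells stand in a row along its y, 55 mm apart, and lean 0.44 rad (25 degrees) so that the vials' tops tip towards its -x (the robot's side). Wells are 45 mm deep and 30 mm wide (the vials may lie back a further 0.05 rad in them), so 50 mm of each vial stands out; pull along the vial's axis. Origin: centre of the foot's underside; z up
- rack_vial0: glass vial, 28 mm diameter and 95 mm tall including its 28 mm diameter, 28 mm tall cap; blue cap, in another well of the rack; stays there. Origin as sample
- rack_vial1: glass vial, 28 mm diameter and 95 mm tall including its 28 mm diameter, 28 mm tall cap; green cap, in another well of the rack; stays there. Origin as sample
- changer: fixed white base of the sample changer: round housing of 260 mm diameter, 28 mm high, with a column (45 x 60 mm, 265 mm high) 178 mm from the turning axis along its +x. From it a 30 mm wide blue arm reaches in (z 235 to 265 mm) and carries the 28 mm thick blue sampling head (z 180 to 240 mm) over the measuring station, 85 mm from the axis along +x. Origin: on the turning axis, at table level; z up
- needle_tip (a point): tip of the needle under the sampling head, 164 mm above the table and straight above the cup that stands at the measuring station; 23 mm clear above a vial's cap
- carousel (a joint): turn of the carousel about the changer's vertical axis, rad: 0 at the start, growing CLOCKWISE seen from above. A spring detent clicks it into place every 1.047 rad (60 degrees), at 0, 1.047 and 2.094; past the middle between two clicks it draws itself on into the next. About 3 to 6 N at the post turn it. Stops just below 0 and just past 2.094
- empty_cup (a point): centre of the inner floor, 40 mm above the table, of the one empty cup of six (grey, 39 mm outer, 32 mm inner diameter, 37 mm deep, rims 77 mm above the table, every 60 degrees on an 85 mm radius). At the start it is one click before the needle: +60 degrees (counter-clockwise from above) from the changer's +x. Turns with the carousel
- post_top (a point): top centre of the upright black grip post on the carousel, 14 mm diameter, from the 37 mm high deck up to this point 122 mm above the table, 105 mm from the turning axis, midway between two neighbouring cups on the side away from the column. It turns with the carousel; pinch or push its upper 45 mm to turn the carousel
- cup_vial0: glass vial, 28 mm diameter and 95 mm tall including its 28 mm diameter, 28 mm tall cap; white cap, already in the carousel, standing in one of the other cups. Top 135 mm above the table. Origin as sample
- cup_vial1: glass vial, 28 mm diameter and 95 mm tall including its 28 mm diameter, 28 mm tall cap; white cap, already in the carousel, standing in one of the other cups. Top 135 mm above the table. Origin as sample
- cup_vial2: glass vial, 28 mm diameter and 95 mm tall including its 28 mm diameter, 28 mm tall cap; white cap, already in the carousel, standing in one of the other cups. Top 135 mm above the table. Origin as sample
- cup_vial3: glass vial, 28 mm diameter and 95 mm tall including its 28 mm diameter, 28 mm tall cap; white cap, already in the carousel, standing in one of the other cups. Top 135 mm above the table. Origin as sample
- cup_vial4: glass vial, 28 mm diameter and 95 mm tall including its 28 mm diameter, 28 mm tall cap; white cap, already in the carousel, standing in one of the other cups. Top 135 mm above the table. Origin as sample
- dropper_amber: loose amber dropper bottle with red bulb, 44 mm diameter, 115 mm tall; bystander. Origin: centre of its underside
- dropper_green: loose green dropper bottle with red bulb, 44 mm diameter, 115 mm tall; bystander. Origin: centre of its underside
- wash_bottle: loose white bottle with red cap, 56 mm diameter, 165 mm tall, stands between rack and changer; bystander. Origin: centre of its underside
- beaker: loose open beaker, 68 mm diameter, 85 mm tall; bystander. Origin: centre of its underside
- spatula: loose slim steel lab spatula, 170 mm long, 5 mm thick, lying flat along its own x; bystander
Mind the look-alikes: they are no part of the job. What is shaped like the sample but pink or yellow is not meant.

How it is judged:
On the way, in this order (a step that is already met when the one before it is completed fails the run):
1. the orange-capped vial stands fully down in the empty cup, let go, before the carousel is turned (horizontal distance between sample and empty_cup below 0.005 m and angle between sample's own z axis and vertical below 0.15 rad and z of sample in the frame of empty_cup between -0.003 and 0.004 m and contact force between the fingers and sample below 0.1 N and value of joint carousel between -0.15 and 0.15 rad), for 0.2 s.
2. the carousel is turned one click, the vial still in its cup (horizontal distance between sample and empty_cup below 0.005 m and angle between sample's own z axis and vertical below 0.15 rad and z of sample in the frame of empty_cup between -0.003 and 0.004 m and contact force between the fingers and sample below 0.1 N and value of joint carousel between 0.967198 and 1.1272 rad), for 0.2 s.
At the end, for the whole second after the job is handed in: The orange-capped vial stands upright (within 0.15 rad) in the cup that was empty, its underside within 4 mm of the cup's floor and 5 mm of its centre, untouched by the fingers; the carousel rests within 0.08 rad of 1.047 (one click), the vial within 12 mm of below the needle, all at rest (all of step 2 and horizontal distance between sample and needle_tip below 0.012 m and linear speed of sample below 0.03 m/s and velocity of joint carousel between -0.05 and 0.05 rad/s).
It fails at once if the carousel is turned past halfway to the second click (value of joint carousel above 1.5708 rad).
It fails at once if the sample is dropped (falls free by more than about 15 mm) (contact force between the fingers and sample below 0.02 N and linear speed of sample above 0.55 m/s).
It fails at once if a bottle, the beaker or the spatula is moved by more than 25 mm or knocked over (distance of any of dropper_amber, dropper_green, wash_bottle, beaker, spatula from where it was at the start of the episode above 0.025 m or angle between any of dropper_amber, dropper_green, wash_bottle, beaker's own z axis and vertical above 0.4 rad).
It fails at once if another vial leaves its place (distance of any of rack_vial0, rack_vial1 from where it was at the start of the episode above 0.015 m or angle between any of cup_vial0, cup_vial1, cup_vial2, cup_vial3, cup_vial4's own z axis and vertical above 0.3 rad or height (world z) of any of cup_vial0, cup_vial1, cup_vial2, cup_vial3, cup_vial4 above 0.055 m).
It also fails if it takes over 54 s, if anything falls off the work surface, if the arm or the gripper's body presses on something with over 40 N, if the wrist force passes 120 N, or if a joint passes its speed limit or range.

ROBOT

A 6-joint arm with a two-finger parallel gripper is mounted at the origin on the work surface. World frame = base frame: x ahead of the robot, y to its left, z up, the work surface at z = 0. Lengths are in m, angles in rad, forces in N, time in s.
With the tool pointing down it reaches from about 0.225 to 0.875 m from the base axis. Payload 3.4 kg.
Tool frame: the origin (TCP) lies at the very end of the fingers, on their centre line; the grasp point (between the pads) lies 19 mm behind it; x points along the fingers, y is the direction in which the jaws open and shut, and the axes are right-handed (so a half turn about x gives the same grasp; the last joint's range is limited). The gripper opens to 85 mm and grips with 20 to 120 N. Pads are 22 mm wide; open, the fingers measure 114 mm over their backs; the gripper's body (76 mm by 85 mm) begins 54 mm behind the grasp point. The pads swing forward as they close: fully open they stand 13 mm farther back than shut.
Start: joints at [-1.411, 0.276, 1.505, -0, 1.361, -0.121], TCP at [0.159, -0.553, 0.231] pointing down, gripper open.
Joint ranges: [-2.89, 2.89], [-0.75, 2.08], [0.22, 2.7], [-1.18, 4.32], [0.11, 2.71], [-2.7, 2.7]. Speed limits (rad/s): [2.57, 2.57, 3.14, 3.14, 3.14, 3.14].

INTERFACE

Orientations are given as a unit quaternion [w, x, y, z].
In Python, from bench import arm gives the robot as it stands.
- The arm moves only by the tool play_rows, never from a script. Its argument "rows" is a list of rows, each a list of 7 numbers: the shift along the tool's x, y, z each as a share of 120 mm, from -1 to 1, then the turn, a rotation vector about the tool's x, y, z each as a share of pi/2 rad, from -1 to 1, then the opening, from 0 (shut) to 1 (fully open). A call has 1 to 5 rows; each row shifts and turns the commanded pose from where the row before left it, along the tool's axes as they then stand; what a row does not reach is not made up. A row lasts 1/10 s, in which the tool goes at most 50 mm and 8.59 degrees, less where a joint would pass 70% of its speed; a pose out of reach is approached as far as the arm can. A call with a number of a shift or a turn outside -1 to 1 is refused whole. A call with a gripper value outside its range is refused whole. The fingers move at their own pace and stop on an object; "grip_force" is the grip in N (left out, the last holds). Time passes only in rows, so rows that do not move let the fingers close. It gives the time, the measured TCP pose, the force and the opening at its end, in the units of the state.
- arm.get_obs(): the state, without advancing time (a new reading comes with each control period).
- arm.capture(name): name is "scene" or "top" or "wrist"; returns a dict with "img" (400x640x3 uint8, red, green, blue), "intrinsics" (3x3 intrinsics, pixels), "camera_from_world" (4x4, takes a point from world to camera coordinates). Camera axes: x right, y up, looking along -z (the intrinsics and any distortion apply to the point x, -y, -z); pixel columns grow to the right and rows downward; lengths in m; the calibration is good to about 2 mm. A picture is of the moment at which its call begins. There is no depth.
- arm.sign_off(): hands the job in, once; it reports no verdict.
The state is a dict: "clock": time; "qpos": joint angles; "joint_velocities": joint speeds; "tau": joint torques, N m; "tcp_pos": TCP position; "tcp_rot": TCP orientation; "force": force on the tool from outside, world axes, zero at the start; "ft_torque": the same for the moment, N m; "gripper_width": finger opening in m.
Only numpy, scipy, OpenCV 4.12 (cv2) and the standard library are available. Lean on these libraries where they do the work, as an engineer would, in place of code of your own. Each camera call takes 0.05 s, during which the arm holds its last target. There are 200 camera calls.

## Working session

There is one attempt and no reset: what is moved stays moved. The work goes in short steps, Python scripts to look and compute and a tool call to move; the robot and the scene stay as the last step left them, time stands still between calls to the robot, and variables do not carry over. Pictures are saved under pics/ and viewed, about 8 in all and at most 12, crops included, and the job is handed in when it is done.

Besides the shell and the picture viewer there is one more tool, called after "Request:" as name([rows], argument=value, ...), one row to a line, values as JSON. play_rows: Moves the arm, as the interface text tells. Its arguments: {"type":"object","properties":{"rows":{"type":"array","items":{"type":"array","items":{"type":"number","minimum":-1,"maximum":1}}},"grip_force":{"type":"number"}},"required":["rows"]}

```bash
ls; mkdir -p pics; python3 - <<'E'
from bench import arm
import cv2, pickle
d={}
for n in ["scene","top"]:
    c=arm.capture(n); d[n]=c; cv2.imwrite(f"pics/{n}0.png",c["img"][:,:,::-1]); print(n,c["intrinsics"],c["camera_from_world"])
pickle.dump(d,open("c0.pkl","wb"))
print(arm.get_obs())
E
```

```text
pics
scene [[416.6949686    0.         325.18365898]
 [  0.         416.6949686  201.45033162]
 [  0.           0.           1.        ]] [[ 0.60726702  0.79426179  0.0193645  -0.34904894]
 [-0.47017009  0.33961616  0.81461706  0.14804631]
 [ 0.6404427  -0.50379468  0.57967583 -1.52537947]
 [ 0.          0.          0.          1.        ]]
top [[385.60963299   0.         317.03361747]
 [  0.         385.60963299 208.14167079]
 [  0.           0.           1.        ]] [[-0.00485561 -0.99997316 -0.0054868   0.03247349]
 [ 0.99554189 -0.00535079  0.09416857 -0.5290956 ]
 [-0.0941954  -0.00500509  0.99554115 -1.15325289]
 [ 0.          0.          0.          1.        ]]
{'clock': 0.1, 'qpos': array([-1.41097379e+00,  2.76549913e-01,  1.50603218e+00, -7.04635294e-05,
        1.36066322e+00, -1.20982865e-01]), 'joint_velocities': array([ 6.60440199e-04, -7.68881578e-04, -4.77277349e-03, -7.37807261e-04,
        9.02285981e-05,  7.42606201e-04]), 'tau': array([ 1.27304695e-03, -4.17698979e+01, -2.46405047e+01, -2.67325195e-04,
        5.77625455e-03,  6.45958806e-06]), 'tcp_pos': array([ 0.15925393, -0.55201576,  0.23050562]), 'tcp_rot': array([-0.09837525, -0.70011198, -0.09954269,  0.70018339]), 'force': array([-0.00988293, -0.74963689,  0.46090815]), 'ft_torque': array([-0.01108552,  0.00189935, -0.01516339]), 'gripper_width': 0.08569836906587149}
```

View pics/scene0.png

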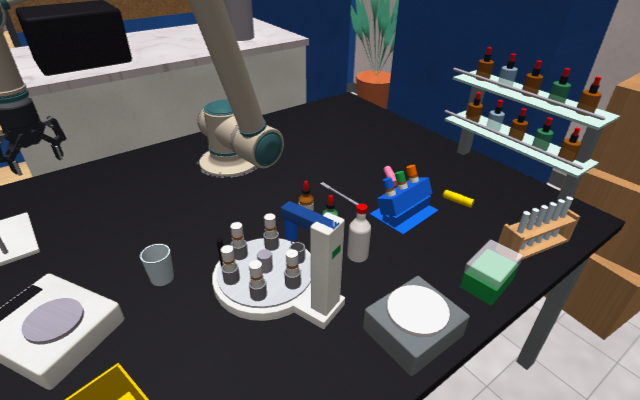

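View pics/top0.png

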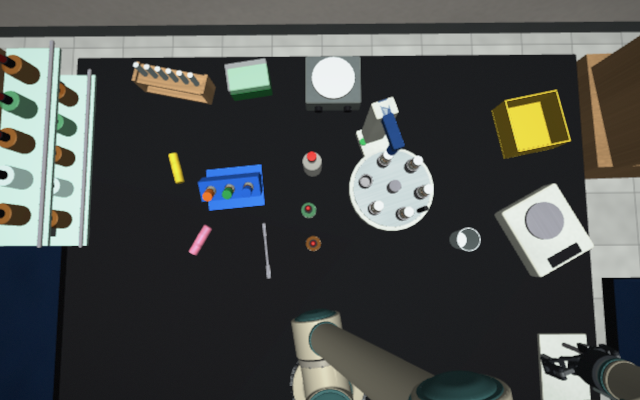

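The scene view shows the orange cap at (412,172), green at (401,180) and blue at (390,186) in the rack. The empty cup is at about (298,252). In the top view orange is at (208,196), green at (227,194), the empty cup at (365,182) and the post at (422,209).
Look-alikes (top view): pink vial lying at (200,240), yellow vial lying at (176,167), green rack vial (227,194), amber dropper (313,243). The choice is the orange cap standing in the rack.

```bash
cat > h.py <<'E'
import numpy as np, cv2, pickle
def ray(c,u,v):
    M=np.array(c["camera_from_world"]);K=np.array(c["intrinsics"])
    d=np.array([(u-K[0,2])/K[0,0],-(v-K[1,2])/K[1,1],-1]);R=M[:3,:3]
    return -R.T@M[:3,3], R.T@d/np.linalg.norm(d)
def plane(c,u,v,z):
    o,d=ray(c,u,v); return o+d*(z-o[2])/d[2]
def proj(c,p):
    M=np.array(c["camera_from_world"]);K=np.array(c["intrinsics"])
    q=M[:3,:3]@np.array(p)+M[:3,3]; return K[0,0]*q[0]/-q[2]+K[0,2], K[1,1]*q[1]/q[2]+K[1,2]
def tri(c1,p1,c2,p2):
    (o,d),(a,b)=ray(c1,*p1),ray(c2,*p2)
    s=np.linalg.lstsq(np.c_[d,-b],a-o,rcond=None)[0]; x=o+d*s[0];y=a+b*s[1]
    return (x+y)/2,np.linalg.norm(x-y)
def blobs(img,lo,hi,box,amin=12):
    hsv=cv2.cvtColor(img,cv2.COLOR_RGB2HSV);m=cv2.inRange(hsv,np.array(lo),np.array(hi))
    w=np.zeros_like(m);x0,y0,x1,y1=box;w[y0:y1,x0:x1]=m[y0:y1,x0:x1]
    n,l,s,c=cv2.connectedComponentsWithStats(w)
    return [(c[i].round(1).tolist(),s[i].tolist()) for i in range(1,n) if s[i,4]>=amin],w
E
python3 - <<'E'
from h import *
d=pickle.load(open("c0.pkl","rb"))
for n,b in [("top",(190,155,275,220)),("scene",(365,155,445,235))]:
    im=d[n]["img"]
    for k,lo,hi in [("orange",(3,120,120),(18,255,255)),("green",(45,100,60),(85,255,255)),("blue",(100,120,60),(125,255,255))]:
        print(n,k,blobs(im,lo,hi,b)[0])
t=cv2.resize(d["top"]["img"][140:240,335:445],None,fx=5,fy=5,interpolation=cv2.INTER_CUBIC)
r=cv2.resize(d["top"]["img"][155:220,190:275],None,fx=3.3,fy=3.3,interpolation=cv2.INTER_CUBIC)
s=cv2.resize(d["scene"]["img"][155:235,365:445],None,fx=3,fy=3,interpolation=cv2.INTER_CUBIC)
o=np.zeros((500,800,3),np.uint8);o[:,:550]=t
o[:r.shape[0],550:800]=r[:,:250];o[240:480,552:792]=s
cv2.imwrite("pics/crop1.png",o[:,:,::-1])
E
```

```text
top orange [([207.5, 194.7], [203, 189, 10, 13, 93])]
top green [([227.1, 192.9], [222, 188, 11, 11, 90])]
top blue [([234.0, 186.5], [197, 164, 68, 47, 2262])]
scene orange [([411.9, 170.2], [406, 165, 11, 13, 88])]
scene green [([400.1, 176.1], [395, 171, 11, 12, 101])]
scene blue [([405.8, 206.0], [369, 177, 70, 58, 2215]), ([387.5, 182.9], [382, 178, 12, 11, 104])]
```

View pics/crop1.png

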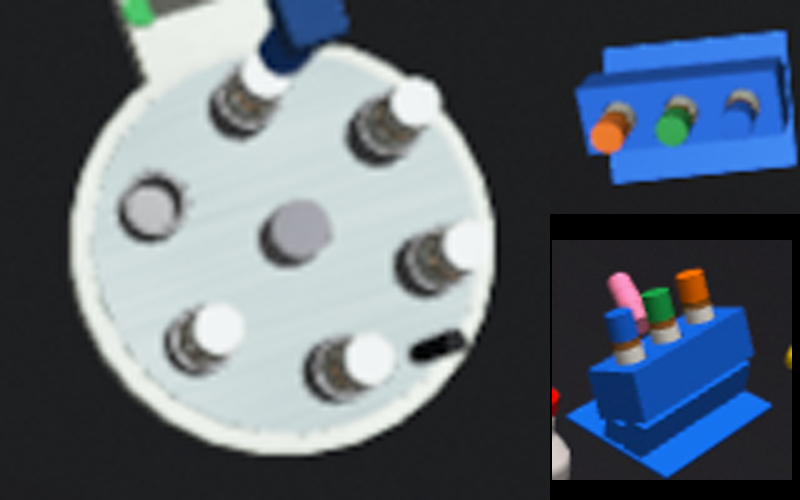

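The crop confirms the orange cap is standing in the rack's end well. Top-view crop: empty cup rim at about (152,208), white cap tops at (415,102), (467,245), (370,358) and (219,330), post from (425,350) to (460,340).

```bash
python3 - <<'E'
from h import *
d=pickle.load(open("c0.pkl","rb"));T,S=d["top"],d["scene"]
for k,a,b in [("o",(207.5,194.7),(411.9,170.2)),("g",(227.1,192.9),(400.1,176.1)),("b",(249.5,189),(387.5,182.9))]:
    print(k,tri(T,a,S,b))
f=lambda x,y:(335+(x-2)/5,140+(y-2)/5)
W=[plane(T,*f(*p),.135)[:2] for p in [(415,102),(467,245),(370,358),(219,330)]]
W+= [plane(T,*f(152,208),.077)[:2]]
print(np.array(W).round(4))
# fit: centre + phase, order: empty cup phi; cw order along caps
from scipy.optimize import least_squares
# image right=-y, up=+x ; angles
c0=np.mean(W,0)
ks=[-2,-3,-4,-5,0]
r=least_squares(lambda p:np.r_[[ (np.array(w)-p[:2]-.085*np.array([np.cos(p[2]+k*np.pi/3),np.sin(p[2]+k*np.pi/3)])) for w,k in zip(W,ks)]].ravel(),[*c0,1.5])
print("centre,phi_empty",r.x,(r.fun*1e3).round(1)); 
cx,cy,ph=r.x
for nm,rad,a,z in [("empty",.085,ph,.077),("needle",.085,ph-np.pi/3,.164)]:
    p=[cx+rad*np.cos(a),cy+rad*np.sin(a),z];print(nm,p,proj(T,p),proj(S,p))
pa=ph-np.pi/3+np.pi
for a in (pa-np.pi/6,pa,pa+np.pi/6):
    p=[cx+.105*np.cos(a),cy+.105*np.sin(a),.122];print("post?",np.round(p,4),proj(T,p),proj(S,p))
print("post from img",plane(T,*f(460,340),.122),plane(T,*f(418,356),.04))
# foot corners
b,m=blobs(T["img"],(100,120,130),(125,255,255),(190,155,275,220))
E
```

```text
o (array([0.56084872, 0.33958264, 0.11709837]), np.float64(0.0012854428138043181))
g (array([0.56540103, 0.28369434, 0.11861394]), np.float64(0.0010989822063929365))
b (array([0.57575387, 0.21992829, 0.12400382]), np.float64(0.002250411904093518))
[[ 0.6527 -0.2529]
 [ 0.5717 -0.2793]
 [ 0.509  -0.2238]
 [ 0.525  -0.1407]
 [ 0.6031 -0.1118]]
centre,phi_empty [ 0.58836153 -0.19614591  1.38024775] [ 0.1 -1.  -0.5  0.3  1.   0.1  0.9 -0.2 -1.4  0.9]
empty [np.float64(0.6044603213547816), np.float64(-0.11268436417556665), 0.077] (np.float64(365.29476595901707), np.float64(180.73511897005187)) (np.float64(297.05578547741436), np.float64(246.33953528772932))
needle [np.float64(0.6686907391895291), np.float64(-0.16835709919706293), 0.164] (np.float64(389.1174020160075), np.float64(152.08174239801286)) (np.float64(291.7844753916653), np.float64(242.3057125907601))
post? [ 0.4853 -0.1763  0.122 ] (np.float64(390.7090837769655), np.float64(220.16359906926985)) (np.float64(249.3552166138495), np.float64(217.47966909219863))
post? [ 0.4891 -0.2305  0.122 ] (np.float64(410.1114009925209), np.float64(218.67909927457129)) (np.float64(230.6064830142151), np.float64(226.1677527457328))
post? [ 0.5196 -0.2755  0.122 ] (np.float64(425.912492807687), np.float64(207.73440216075784)) (np.float64(219.23300424862387), np.float64(239.77823307532668))
post from img [ 0.51995686 -0.27742269  0.122     ] [ 0.51816555 -0.27482728  0.04      ]
```

```bash
cat > plan.py <<'E'
import numpy as np
from scipy.spatial.transform import Rotation as Ro, Slerp
from bench import arm
def Rq(q): return Ro.from_quat([q[1],q[2],q[3],q[0]])
def toolR(psi,lean):   # jaws y in the lean plane, heading psi; tool x down tipped by lean
    c,s=np.cos(lean),np.sin(lean)
    return Ro.from_euler('z',psi)*Ro.from_matrix(np.array([[s,c,0],[0,0,-1],[-c,s,0]]))
def rows(via,g=1,step=.045,start=None):
    """via: list of (pos,Rot)."""
    o=arm.get_obs() ; p,R=(o["tcp_pos"],Rq(o["tcp_rot"])) if start is None else start
    out=[]
    for P,Q in via:
        P=np.array(P); ang=np.degrees((R.inv()*Q).magnitude())
        n=max(1,int(np.ceil(max(np.linalg.norm(P-p)/step,ang/8))))
        sl=Slerp([0,1],Ro.concatenate([R,Q]));a,A=p,R
        for i in range(1,n+1):
            b=p+(P-p)*i/n;B=sl(i/n)
            out.append(np.r_[A.inv().apply(b-a)/.12,(A.inv()*B).as_rotvec()/(np.pi/2),g].round(3).tolist());a,A=b,B
        p,R=P,Q
    for i in range(0,len(out),5): print("["+",\n ".join(str(r) for r in out[i:i+5])+"]\n")
E
python3 - <<'E'
from plan import *
psi,l=np.radians(5.5),np.radians(25)
u=np.array([-np.sin(l)*np.cos(psi),-np.sin(l)*np.sin(psi),np.cos(l)])
C=np.array([.561,.339,.116]);print(u)
rows([((.22,-.45,.33),toolR(np.radians(-60),0)),((.40,.15,.34),toolR(0,0.1)),(C+u*.13,toolR(psi,l))])
E
```

```text
[-0.42067261 -0.04050617  0.90630779]
[[-0.207, -0.169, -0.181, -0.039, -0.0, 0.0, 1.0],
 [-0.207, -0.158, -0.19, -0.039, -0.0, 0.0, 1.0],
 [-0.207, -0.146, -0.2, -0.039, -0.0, 0.0, 1.0],
 [-0.207, -0.134, -0.208, -0.039, -0.0, 0.0, 1.0],
 [-0.006, -0.256, -0.271, -0.048, 0.002, 0.004, 1.0]]

[[-0.006, -0.235, -0.29, -0.048, 0.002, 0.004, 1.0],
 [-0.007, -0.212, -0.306, -0.048, 0.002, 0.004, 1.0],
 [-0.007, -0.189, -0.321, -0.048, 0.002, 0.004, 1.0],
 [-0.007, -0.164, -0.335, -0.048, 0.002, 0.004, 1.0],
 [-0.007, -0.139, -0.346, -0.048, 0.002, 0.004, 1.0]]

[[-0.006, -0.113, -0.355, -0.048, 0.002, 0.004, 1.0],
 [-0.005, -0.086, -0.363, -0.048, 0.002, 0.004, 1.0],
 [-0.004, -0.058, -0.368, -0.048, 0.002, 0.004, 1.0],
 [-0.003, -0.031, -0.372, -0.048, 0.002, 0.004, 1.0],
 [-0.002, -0.003, -0.373, -0.048, 0.002, 0.004, 1.0]]

[[-0.001, 0.025, -0.372, -0.048, 0.002, 0.004, 1.0],
 [0.001, 0.053, -0.369, -0.048, 0.002, 0.004, 1.0],
 [0.003, 0.08, -0.364, -0.048, 0.002, 0.004, 1.0],
 [0.161, 0.132, -0.255, -0.01, 0.003, 0.036, 1.0],
 [0.17, 0.127, -0.252, -0.01, 0.003, 0.036, 1.0]]

[[0.178, 0.121, -0.25, -0.01, 0.003, 0.036, 1.0],
 [0.185, 0.115, -0.247, -0.01, 0.003, 0.036, 1.0],
 [0.193, 0.108, -0.245, -0.01, 0.003, 0.036, 1.0],
 [0.2, 0.101, -0.242, -0.01, 0.003, 0.036, 1.0]]
```

Request:
play_rows([
  [-0.207, -0.169, -0.181, -0.039, 0, 0, 1],
  [-0.207, -0.158, -0.19, -0.039, 0, 0, 1],
  [-0.207, -0.146, -0.2, -0.039, 0, 0, 1],
  [-0.207, -0.134, -0.208, -0.039, 0, 0, 1],
  [-0.006, -0.256, -0.271, -0.048, 0.002, 0.004, 1],
], grip_force=40)

```text
clock: 0.6
tcp_pos: [0.2342, -0.4095, 0.334]
tcp_rot: [0.214, 0.677, 0.206, -0.673]
force: [0.5, 0.7, 0.1]
gripper_width: 0.0854
```

Request:
play_rows([
  [-0.006, -0.235, -0.29, -0.048, 0.002, 0.004, 1],
  [-0.007, -0.212, -0.306, -0.048, 0.002, 0.004, 1],
  [-0.007, -0.189, -0.321, -0.048, 0.002, 0.004, 1],
  [-0.007, -0.164, -0.335, -0.048, 0.002, 0.004, 1],
  [-0.007, -0.139, -0.346, -0.048, 0.002, 0.004, 1],
])

```text
clock: 1.1
tcp_pos: [0.296, -0.1911, 0.3345]
tcp_rot: [0.344, 0.634, 0.322, -0.614]
force: [0.8, 1.3, 0.2]
gripper_width: 0.0849
```

Request:
play_rows([
  [-0.006, -0.113, -0.355, -0.048, 0.002, 0.004, 1],
  [-0.005, -0.086, -0.363, -0.048, 0.002, 0.004, 1],
  [-0.004, -0.058, -0.368, -0.048, 0.002, 0.004, 1],
  [-0.003, -0.031, -0.372, -0.048, 0.002, 0.004, 1],
  [-0.002, -0.003, -0.373, -0.048, 0.002, 0.004, 1],
])

```text
clock: 1.6
tcp_pos: [0.3583, 0.0237, 0.3372]
tcp_rot: [0.464, 0.567, 0.424, -0.532]
force: [0.6, -0.7, 0.4]
gripper_width: 0.0853
```

Request:
play_rows([
  [-0.001, 0.025, -0.372, -0.048, 0.002, 0.004, 1],
  [0.001, 0.053, -0.369, -0.048, 0.002, 0.004, 1],
  [0.003, 0.08, -0.364, -0.048, 0.002, 0.004, 1],
  [0.161, 0.132, -0.255, -0.01, 0.003, 0.036, 1],
  [0.17, 0.127, -0.252, -0.01, 0.003, 0.036, 1],
])

```text
clock: 2.1
tcp_pos: [0.4311, 0.2142, 0.3024]
tcp_rot: [0.56, 0.539, 0.457, -0.433]
force: [0.3, -0.5, -0.9]
gripper_width: 0.0854
```

Request:
play_rows([
  [0.178, 0.121, -0.25, -0.01, 0.003, 0.036, 1],
  [0.185, 0.115, -0.247, -0.01, 0.003, 0.036, 1],
  [0.193, 0.108, -0.245, -0.01, 0.003, 0.036, 1],
  [0.2, 0.101, -0.242, -0.01, 0.003, 0.036, 1],
  [0, 0, 0, 0, 0, 0, 1],
])

```text
clock: 2.6
tcp_pos: [0.4979, 0.337, 0.2265]
tcp_rot: [0.617, 0.57, 0.414, -0.35]
force: [-0.3, -0.1, -0.2]
gripper_width: 0.0854
```

```bash
python3 - <<'E'
from plan import *
from h import *
c=arm.capture("wrist");pickle.dump(c,open("w1.pkl","wb"));cv2.imwrite("pics/w1.png",c["img"][:,:,::-1])
o=arm.get_obs();print(o["clock"],o["tcp_pos"],o["qpos"],Rq(o["tcp_rot"]).as_matrix().round(3))
M=c["camera_from_world"];R=Rq(o["tcp_rot"])
cp=-M[:3,:3].T@M[:3,3];print("cam in tool",R.inv().apply(cp-o["tcp_pos"]),"look",R.inv().apply(-M[2,:3]))
for k,lo,hi in [("orange",(3,120,120),(18,255,255)),("green",(45,100,60),(85,255,255))]: print(k,blobs(c["img"],lo,hi,(0,0,640,400),100)[0])
E
```

```text
2.65 [0.49804491 0.33565865 0.22804498] [ 0.59817594  0.14733587  1.7703365  -0.26528264  0.86107981  0.62200091] [[ 0.413  0.904  0.111]
 [ 0.041  0.104 -0.994]
 [-0.91   0.415  0.006]]
cam in tool [-0.14066344 -0.000338   -0.07465231] look [ 0.95787816 -0.00121903  0.28717232]
orange [([519.4, 86.3], [463, 17, 125, 161, 2427]), ([329.8, 188.1], [317, 181, 27, 25, 206])]
green [([471.5, 233.3], [450, 198, 65, 82, 2377]), ([329.0, 252.4], [316, 235, 27, 36, 777])]
```

View pics/w1.png

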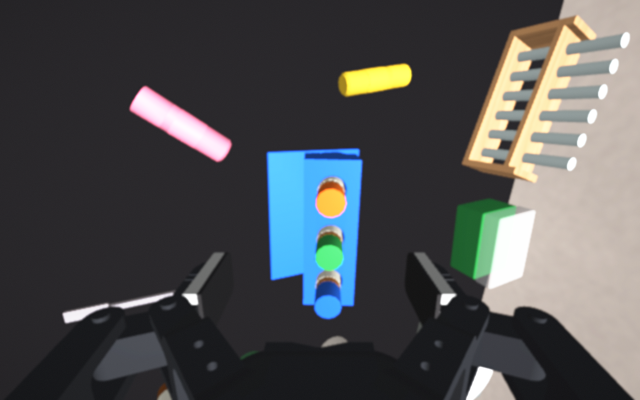

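The orange cap is at about (331,200), green at (330,250) and blue at (328,299), in a line between the open fingers. The pink and yellow ones lie loose on the table.

```bash
python3 - <<'E'
from plan import *
from h import *
c=pickle.load(open("w1.pkl","rb"));im=c["img"]
hsv=cv2.cvtColor(im,cv2.COLOR_RGB2HSV)
for col,x,r0,r1 in [("o",331,178,222),("g",330,228,275),("b",328,275,322)]:
    print(col,[(r,*hsv[r,x].tolist()) for r in range(r0,r1,3)])
P=[plane(c,u,v,.130) for u,v in [(331,200),(330,250.5),(328,299)]]
print(np.round(P,4),np.linalg.norm(np.diff(P,axis=0),axis=1))
d=pickle.load(open("c0.pkl","rb"))
for q in P: print(proj(d["top"],q),proj(d["scene"],q))
E
```

```text
o [(178, 27, 16, 172), (181, 11, 112, 157), (184, 10, 216, 151), (187, 10, 218, 179), (190, 21, 182, 255), (193, 22, 179, 255), (196, 22, 179, 255), (199, 22, 180, 255), (202, 22, 180, 255), (205, 22, 180, 255), (208, 21, 182, 255), (211, 21, 182, 255), (214, 21, 185, 255), (217, 151, 66, 255), (220, 102, 182, 255)]
g [(228, 24, 23, 152), (231, 15, 67, 159), (234, 28, 138, 96), (237, 67, 172, 95), (240, 67, 172, 98), (243, 67, 173, 109), (246, 68, 159, 243), (249, 69, 155, 246), (252, 69, 155, 246), (255, 69, 158, 246), (258, 69, 158, 246), (261, 68, 158, 245), (264, 69, 159, 245), (267, 69, 160, 245), (270, 64, 112, 224), (273, 24, 22, 159)]
b [(275, 21, 32, 160), (278, 13, 129, 125), (281, 127, 87, 103), (284, 110, 206, 126), (287, 110, 208, 129), (290, 111, 206, 134), (293, 110, 208, 141), (296, 105, 192, 255), (299, 103, 186, 255), (302, 103, 186, 255), (305, 103, 188, 255), (308, 103, 188, 255), (311, 103, 188, 255), (314, 103, 188, 255), (317, 105, 191, 255), (320, 118, 67, 57)]
[[0.5537 0.3418 0.13  ]
 [0.5591 0.2922 0.13  ]
 [0.5636 0.2395 0.13  ]] [0.04981877 0.05296452]
(np.float64(205.15219125044098), np.float64(196.48259086216746)) (np.float64(411.04514302086363), np.float64(165.39909646725897))
(np.float64(222.88822402474045), np.float64(194.49644839499567)) (np.float64(400.86677305079957), np.float64(171.07161342540974))
(np.float64(241.76923134118624), np.float64(192.79584764393655)) (np.float64(389.21326619148914), np.float64(177.23354194243623))
```

```bash
python3 - <<'E'
from plan import *
from h import *
c=pickle.load(open("w1.pkl","rb"));im=c["img"];hsv=cv2.cvtColor(im,cv2.COLOR_RGB2HSV)
P=[]
for lo,hi,y0,y1 in [((18,120,215),(26,255,255),185,222),((62,120,215),(74,255,255),240,275),((98,150,215),(108,255,255),290,324)]:
    b,m=blobs(im,lo,hi,(305,y0,355,y1),60);cs,_=cv2.findContours(m,cv2.RETR_EXTERNAL,cv2.CHAIN_APPROX_NONE)
    k=max(cs,key=cv2.contourArea);(e,ax,a)=cv2.fitEllipse(k);q=plane(c,*e,.130);P.append(q);print(np.round(e,1),np.round(ax,1),q.round(4))
P=np.array(P);print(np.linalg.norm(np.diff(P,axis=0),axis=1));v=P[0]-P[2];print("psi",np.degrees(np.arctan2(-v[0],v[1])))
d=pickle.load(open("c0.pkl","rb"));
for q in P: print(proj(d["top"],q),proj(d["scene"],q))
E
```

```text
[330.8 202.2] [25.4 26.6] [0.5538 0.3397 0.13  ]
[328.9 256.9] [23.6 25.1] [0.5587 0.2857 0.13  ]
[328.8 300.4] [31.1 44.9] [0.5646 0.2377 0.13  ]
[0.05427403 0.04830333]
psi 6.086713209456603
(np.float64(205.891489713939), np.float64(196.47064488323215)) (np.float64(410.5805863911533), np.float64(165.60360964664034))
(np.float64(225.2371507381115), np.float64(194.59643961041647)) (np.float64(399.23030081056976), np.float64(171.6980115531996))
(np.float64(242.39924913917167), np.float64(192.40891924519136)) (np.float64(389.04402662881137), np.float64(177.58214627764846))
```

```bash
python3 - <<'E'
from plan import *
psi,l=np.radians(5.7),np.radians(25.5)
u=np.array([-np.sin(l)*np.cos(psi),-np.sin(l)*np.sin(psi),np.cos(l)])
C=np.array([.5538,.3397,.130])-.014*u; Q=toolR(psi,l); print(C)
rows([(C+u*.06,Q),(C-u*.021,Q)],step=.03)
E
```

```text
[0.55979735 0.34029862 0.11736381]
[[0.184, 0.026, 0.004, 0.003, 0.0, 0.004, 1.0],
 [0.185, 0.025, 0.004, 0.003, 0.0, 0.004, 1.0],
 [0.185, 0.024, 0.004, 0.003, 0.0, 0.004, 1.0],
 [0.225, -0.0, -0.0, 0.0, 0.0, 0.0, 1.0],
 [0.225, -0.0, 0.0, 0.0, 0.0, 0.0, 1.0]]

[[0.225, -0.0, -0.0, 0.0, 0.0, 0.0, 1.0]]
```

Request:
play_rows([
  [0.184, 0.026, 0.004, 0.003, 0, 0.004, 1],
  [0.185, 0.025, 0.004, 0.003, 0, 0.004, 1],
  [0.185, 0.024, 0.004, 0.003, 0, 0.004, 1],
  [0.225, 0, 0, 0, 0, 0, 1],
  [0.225, 0, 0, 0, 0, 0, 1],
])

```text
clock: 3.15
tcp_pos: [0.5603, 0.3388, 0.1266]
tcp_rot: [0.616, 0.582, 0.404, -0.346]
force: [0.0, -0.3, -0.7]
gripper_width: 0.0856
```

Request:
play_rows([
  [0.225, 0, 0, 0, 0, 0, 1],
  [0, 0, 0, 0, 0, 0, 1],
])

```text
clock: 3.35
tcp_pos: [0.5706, 0.3387, 0.0989]
tcp_rot: [0.615, 0.58, 0.405, -0.349]
force: [-0.7, -0.1, -0.9]
gripper_width: 0.0853
```

```bash
python3 - <<'E'
from plan import *
from h import *
c=arm.capture("wrist");pickle.dump(c,open("w2.pkl","wb"));cv2.imwrite("pics/w2.png",c["img"][:,:,::-1])
o=arm.get_obs();psi,l=np.radians(5.7),np.radians(25.5)
u=np.array([-np.sin(l)*np.cos(psi),-np.sin(l)*np.sin(psi),np.cos(l)])
C=np.array([.5538,.3397,.130])-.014*u;R=Rq(o["tcp_rot"])
print(o["tcp_pos"],o["force"],"cap in tool",R.inv().apply(C-o["tcp_pos"]),"rot err",(R.inv()*toolR(psi,l)).as_rotvec())
E
```

```text
[0.57091475 0.33935857 0.10080027] [0.43748388 0.22295494 0.50630128] cap in tool [-0.01968517 -0.00270742 -0.00199863] rot err [-0.00508957  0.00137229 -0.00368816]
```

View pics/w2.png

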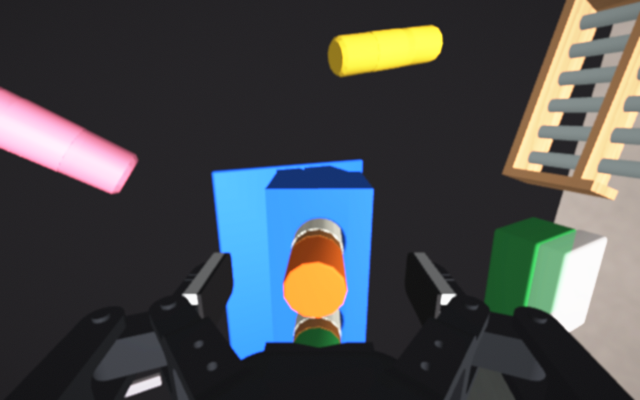

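The cap's top disc is at about (315,285), between the open pads (midline about 320). I'll shift 2–3 mm to centre it, then close.

Request:
play_rows([
  [0.01, -0.022, -0.016, 0, 0, 0, 1],
  [0, 0, 0, 0, 0, 0, 0],
  [0, 0, 0, 0, 0, 0, 0],
  [0, 0, 0, 0, 0, 0, 0],
  [0, 0, 0, 0, 0, 0, 0],
], grip_force=40)

```text
clock: 3.9
tcp_pos: [0.569, 0.343, 0.1002]
tcp_rot: [0.616, 0.582, 0.404, -0.345]
force: [-1.1, -0.2, 0.5]
gripper_width: 0.0281
```

Request:
play_rows([
  [0, 0, 0, 0, 0, 0, 0],
  [0, 0, 0, 0, 0, 0, 0],
])

```text
clock: 4.1
tcp_pos: [0.5691, 0.343, 0.1003]
tcp_rot: [0.616, 0.582, 0.404, -0.345]
force: [-4.0, -0.2, 6.2]
gripper_width: 0.0273
```

```bash
python3 - <<'E'
from plan import *
from h import *
o=arm.get_obs();psi,l=np.radians(5.7),np.radians(25.5)
u=np.array([-np.sin(l)*np.cos(psi),-np.sin(l)*np.sin(psi),np.cos(l)])
R=Rq(o["tcp_rot"]);print(o["gripper_width"],o["force"],o["tcp_pos"],R.as_matrix().round(3))
p=o["tcp_pos"]
rows([(p+u*.06,R)],g=0,step=.015)
cx,cy,ph=.58836,-.19615,1.38025
E
```

```text
0.02729126935979429 [-4.01194436 -0.20561493  6.1727416 ] [0.56908582 0.34296662 0.10032589] [[ 0.435  0.895  0.096]
 [ 0.045  0.085 -0.995]
 [-0.899  0.437 -0.003]]
[[-0.125, 0.001, -0.0, 0.0, 0.0, 0.0, 0.0],
 [-0.125, 0.001, -0.0, 0.0, 0.0, 0.0, 0.0],
 [-0.125, 0.001, -0.0, 0.0, 0.0, 0.0, 0.0],
 [-0.125, 0.001, -0.0, 0.0, 0.0, 0.0, 0.0]]
```

Gripped at 28 mm. Pulling along the axis.

Request:
play_rows([
  [-0.08, 0, 0, 0, 0, 0, 0],
  [-0.1, 0, 0, 0, 0, 0, 0],
  [-0.12, 0, 0, 0, 0, 0, 0],
  [-0.12, 0, 0, 0, 0, 0, 0],
  [-0.12, 0, 0, 0, 0, 0, 0],
], grip_force=50)

```text
clock: 4.6
tcp_pos: [0.54, 0.3397, 0.1591]
tcp_rot: [0.616, 0.581, 0.404, -0.346]
force: [0.5, 0.6, -0.7]
gripper_width: 0.0266
```

```bash
python3 - <<'E'
from plan import *
from h import *
d={n:arm.capture(n) for n in ("wrist","scene")}
pickle.dump(d,open("w3.pkl","wb"))
a=d["wrist"]["img"][150:400,160:480];b=cv2.resize(d["scene"]["img"][130:255,320:480],(320,250))
cv2.imwrite("pics/w3.png",np.hstack([a,b])[:,:,::-1])
o=arm.get_obs();print(o["gripper_width"],o["force"],o["tcp_pos"])
E
```

```text
0.026618912047422057 [-0.60718278  0.12440251 -0.32248216] [0.540934   0.34049803 0.16080137]
```

View pics/w3.png

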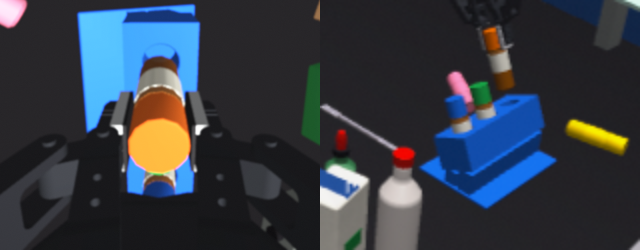

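The vial is held upright in the pads, clear of the well (cap disc at about (319,295) in the full frame). The neighbours are still in place. Next is the transit.

```bash
python3 - <<'E'
from plan import *
from h import *
d=pickle.load(open("w3.pkl","rb"));o=arm.get_obs();R=Rq(o["tcp_rot"]);p=o["tcp_pos"]
q=p+R.apply([-.0335,0,0.]);print("pred disc z=0",proj(d["wrist"],q),"z=+3mm",proj(d["wrist"],p+R.apply([-.0335,0,.003])))
b,m=blobs(d["wrist"]["img"],(17,120,215),(26,255,255),(270,240,370,345),60);k=max(cv2.findContours(m,0,1)[0],key=cv2.contourArea);print(cv2.fitEllipse(k))
print(proj(pickle.load(open("c0.pkl","rb"))["top"],(.604,-.113,.3)))
T=pickle.load(open("c0.pkl","rb"))["top"];print("wash",plane(T,312,157,.165))
rows([(p+[0,0,.07],R),((.53,.25,.31),toolR(np.radians(20),0)),((.6045,-.1127,.30),toolR(np.radians(50),0))],g=0,step=.04)
E
```

```text
pred disc z=0 (np.float64(321.99439819782464), np.float64(293.91838641640555)) z=+3mm (np.float64(321.9748688902963), np.float64(300.0506529988229))
((319.1292724609375, 295.5941162109375), (51.6761589050293, 58.249752044677734), 84.66780090332031)
(np.float64(376.67577097400846), np.float64(165.35809331449283))
wash [0.65609752 0.04210295 0.165     ]
[[-0.262, 0.128, -0.001, 0.0, 0.0, 0.0, 0.0],
 [-0.262, 0.128, -0.001, 0.0, 0.0, 0.0, 0.0],
 [-0.167, 0.036, 0.185, -0.04, 0.008, -0.072, 0.0],
 [-0.172, 0.005, 0.184, -0.04, 0.008, -0.072, 0.0],
 [-0.173, -0.025, 0.181, -0.04, 0.008, -0.072, 0.0]]

[[-0.171, -0.056, 0.176, -0.04, 0.008, -0.072, 0.0],
 [0.008, -0.045, 0.305, -0.033, 0.0, 0.0, 0.0],
 [0.008, -0.061, 0.302, -0.033, 0.0, 0.0, 0.0],
 [0.008, -0.077, 0.299, -0.033, 0.0, 0.0, 0.0],
 [0.008, -0.092, 0.294, -0.033, 0.0, 0.0, 0.0]]

[[0.008, -0.108, 0.289, -0.033, 0.0, 0.0, 0.0],
 [0.008, -0.123, 0.283, -0.033, 0.0, 0.0, 0.0],
 [0.008, -0.137, 0.276, -0.033, 0.0, 0.0, 0.0],
 [0.008, -0.151, 0.269, -0.033, 0.0, 0.0, 0.0],
 [0.008, -0.165, 0.261, -0.033, 0.0, 0.0, 0.0]]

[[0.008, -0.179, 0.252, -0.033, 0.0, 0.0, 0.0]]
```

Request:
play_rows([
  [-0.262, 0.128, 0, 0, 0, 0, 0],
  [-0.262, 0.128, 0, 0, 0, 0, 0],
  [-0.167, 0.036, 0.185, -0.04, 0.008, -0.072, 0],
  [-0.172, 0.005, 0.184, -0.04, 0.008, -0.072, 0],
  [-0.173, -0.025, 0.181, -0.04, 0.008, -0.072, 0],
])

```text
clock: 5.2
tcp_pos: [0.5323, 0.2716, 0.2891]
tcp_rot: [0.593, 0.45, 0.54, -0.393]
force: [0.8, 0.1, -1.7]
gripper_width: 0.0262
```

Request:
play_rows([
  [-0.171, -0.056, 0.176, -0.04, 0.008, -0.072, 0],
  [0.008, -0.045, 0.305, -0.033, 0, 0, 0],
  [0.008, -0.061, 0.302, -0.033, 0, 0, 0],
  [0.008, -0.077, 0.299, -0.033, 0, 0, 0],
  [0.008, -0.092, 0.294, -0.033, 0, 0, 0],
])

```text
clock: 5.7
tcp_pos: [0.5601, 0.1031, 0.3036]
tcp_rot: [0.619, 0.341, 0.618, -0.344]
force: [0.4, -0.4, -0.0]
gripper_width: 0.0265
```

Request:
play_rows([
  [0.008, -0.108, 0.289, -0.033, 0, 0, 0],
  [0.008, -0.123, 0.283, -0.033, 0, 0, 0],
  [0.008, -0.137, 0.276, -0.033, 0, 0, 0],
  [0.008, -0.151, 0.269, -0.033, 0, 0, 0],
  [0.008, -0.165, 0.261, -0.033, 0, 0, 0],
])

```text
clock: 6.2
tcp_pos: [0.5967, -0.0784, 0.2997]
tcp_rot: [0.658, 0.258, 0.657, -0.262]
force: [-0.4, 0.2, -0.5]
gripper_width: 0.0267
```

Request:
play_rows([
  [0.008, -0.179, 0.252, -0.033, 0, 0, 0],
  [0, 0, 0, 0, 0, 0, 0],
  [0, 0, 0, 0, 0, 0, 0],
])

```text
clock: 6.5
tcp_pos: [0.6038, -0.1139, 0.2985]
tcp_rot: [0.663, 0.243, 0.664, -0.246]
force: [-0.4, 0.2, -0.6]
gripper_width: 0.0268
```

```bash
python3 - <<'E'
from plan import *
d=arm.get_obs();print(d["clock"],d["tcp_pos"],d["force"],d["gripper_width"],d["qpos"])
rows([((.6045,-.1127,.20),toolR(np.radians(50),0))],g=0,step=.03)
E
```

```text
6.5 [ 0.60381254 -0.11385736  0.2984983 ] [-0.35391094  0.23250771 -0.62386493] 0.026798805487887687 [-0.2969554   0.30967191  1.29243392 -0.00437055  1.54003833 -1.16232307]
[[0.205, 0.004, -0.001, -0.001, 0.0, 0.001, 0.0],
 [0.205, 0.003, -0.001, -0.001, 0.0, 0.001, 0.0],
 [0.205, 0.003, -0.001, -0.001, 0.0, 0.001, 0.0],
 [0.205, 0.003, -0.001, -0.001, 0.0, 0.001, 0.0]]
```

Request:
play_rows([
  [0.205, 0.003, -0.001, -0.001, 0, 0.001, 0],
  [0.205, 0.003, -0.001, -0.001, 0, 0.001, 0],
  [0.205, 0.003, -0.001, -0.001, 0, 0.001, 0],
  [0.205, 0.003, -0.001, -0.001, 0, 0.001, 0],
  [0.25, 0, 0, 0, 0, 0, 0],
])

```text
clock: 7.0
tcp_pos: [0.6051, -0.1105, 0.1709]
tcp_rot: [0.667, 0.242, 0.663, -0.24]
force: [1.0, -0.2, -1.1]
gripper_width: 0.0268
```

Request:
play_rows([
  [0, 0, 0, 0, 0, 0, 0],
  [0, 0, 0, 0, 0, 0, 0],
])

```text
clock: 7.2
tcp_pos: [0.6047, -0.111, 0.1712]
tcp_rot: [0.666, 0.242, 0.664, -0.241]
force: [1.2, -0.8, -0.5]
gripper_width: 0.0266
```

```bash
python3 - <<'E'
from plan import *
from h import *
o=arm.get_obs();print(o["tcp_pos"],o["force"],Rq(o["tcp_rot"]).as_matrix().round(3))
d={n:arm.capture(n) for n in ("wrist","scene","top")};pickle.dump(d,open("w4.pkl","wb"))
a=cv2.resize(d["wrist"]["img"],(480,300));b=cv2.resize(d["scene"]["img"][160:300,210:350],None,fx=4,fy=4,interpolation=2)[:,:]
b=cv2.resize(d["scene"]["img"][170:290,260:340],(320,480),interpolation=2)
o2=np.zeros((520,800,3),np.uint8);o2[:300,:480]=a;o2[:480,480:]=b
t=cv2.resize(d["top"]["img"][145:215,335:445],None,fx=3.1,fy=3.1);o2[300:300+t.shape[0],:t.shape[1]]=t[:220]
cv2.imwrite("pics/w4.png",o2[:,:,::-1])
for n in d:
  for z in (.077,): print(n,proj(d[n],(.6045,-.1127,z)))
E
```

```text
[ 0.60467175 -0.11099265  0.17116675] [ 1.24335658 -0.82661339 -0.49885252] [[ 0.003  0.641  0.768]
 [ 0.     0.768 -0.641]
 [-1.     0.002  0.002]]
wrist (np.float64(316.44200242726583), np.float64(205.13692183223938))
scene (np.float64(297.05957516958114), np.float64(246.3506083752494))
top (np.float64(365.29986605124105), np.float64(180.7217345149479))
```

View pics/w4.png

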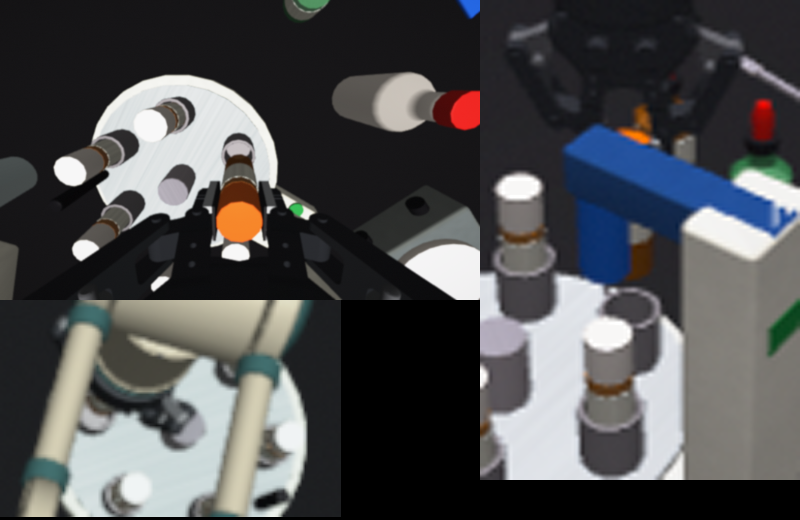

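The vial hangs over the empty cup: rim at about (317,203) in the wrist view, against a predicted (316,205), and at (298,247) in the scene view. One close crop before lowering.

```bash
python3 - <<'E'
from plan import *
from h import *
d=pickle.load(open("w4.pkl","rb"));c=d["wrist"];print(c["intrinsics"][0])
cr=cv2.resize(c["img"][165:325,270:370],None,fx=5,fy=5,interpolation=2)[:600]
o=arm.get_obs();R=Rq(o["tcp_rot"]);p=o["tcp_pos"]
def circ(cen,r,col):
    t=np.linspace(0,2*np.pi,60);pts=[proj(c,np.array(cen)+[r*np.cos(a),r*np.sin(a),0]) for a in t]
    cv2.polylines(cr,[np.int32([((u-270)*5+2,(v-165)*5+2) for u,v in pts])],True,col,1)
circ((.6045,-.1127,.077),.0195,(255,0,0));circ((.6045,-.1127,.077),.016,(255,0,255))
circ(p+R.apply([.0615,0,0]),.014,(0,255,0));circ(p+R.apply([-.0335,0,0]),.014,(0,255,0))
cv2.imwrite("pics/w5.png",cr[:,:,::-1])
E
```

```text
[294.21283356   0.         318.75013627]
```

View pics/w5.png

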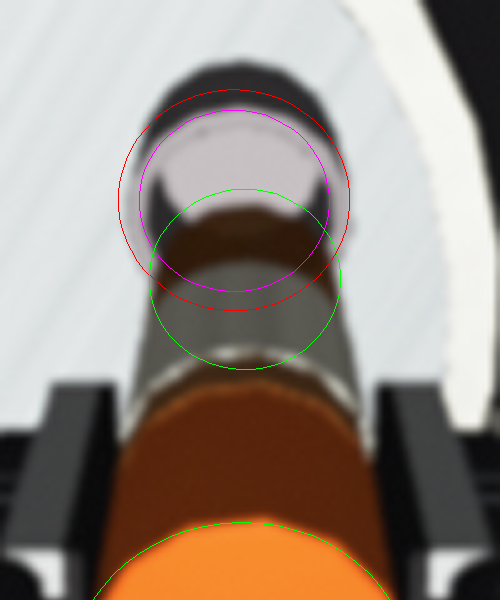

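Rim in the crop: left about x=135, right about 350, top about y=105. It sits slightly down and to the right of the prediction, and the vial bottom is shifted down similarly. The remaining correction is about +1.5 mm in tool z and −0.5 mm in y. I'll apply it, lower to just above the rim and look again.

Request:
play_rows([
  [0.11, -0.004, 0.013, 0, 0, 0, 0],
  [0.11, 0, 0, 0, 0, 0, 0],
  [0, 0, 0, 0, 0, 0, 0],
  [0, 0, 0, 0, 0, 0, 0],
])

```text
clock: 7.75
tcp_pos: [0.6052, -0.1134, 0.1435]
tcp_rot: [0.665, 0.242, 0.664, -0.241]
force: [0.4, -0.3, -0.6]
gripper_width: 0.0267
```

```bash
python3 - <<'E'
from plan import *
from h import *
o=arm.get_obs();R=Rq(o["tcp_rot"]);p=o["tcp_pos"];print(p,o["force"])
c=arm.capture("wrist");pickle.dump(c,open("w6.pkl","wb"))
cr=cv2.resize(c["img"][165:285,265:375],None,fx=5,fy=5,interpolation=2)
cv2.imwrite("pics/w6.png",cr[:,:,::-1])
for nm,q in [("rim",np.array((.6045,-.1127,.077))),("bot",p+R.apply([.0615,0,0]))]:
    u,v=proj(c,q);print(nm,((u-265)*5+2,(v-165)*5+2),[((proj(c,q+R.apply([0,a,b]))[0]-265)*5+2,(proj(c,q+R.apply([0,a,b]))[1]-165)*5+2) for a,b in ((.0195,0),(0,-.0195),(.014,0),(0,-.014))])
E
```

```text
[ 0.6052149  -0.11340104  0.14354108] [ 0.44448726 -0.32045011 -0.57474374]
rim (np.float64(268.5633891120649), np.float64(245.66282672504482)) [(np.float64(398.5815167840941), np.float64(245.60955633824787)), (np.float64(268.4355652298042), np.float64(119.44343154044955)), (np.float64(361.908750153908), np.float64(245.62458172354138)), (np.float64(268.4722878868443), np.float64(155.70513380705106))]
bot (np.float64(268.65263455882496), np.float64(263.7434565385197)) [(np.float64(401.39007587798216), np.float64(263.6897640199853)), (np.float64(268.5244423861259), np.float64(135.2954227911)), (np.float64(363.9502816285731), np.float64(263.7049084798049)), (np.float64(268.5612851641518), np.float64(172.2117359758229))]
```

View pics/w6.png

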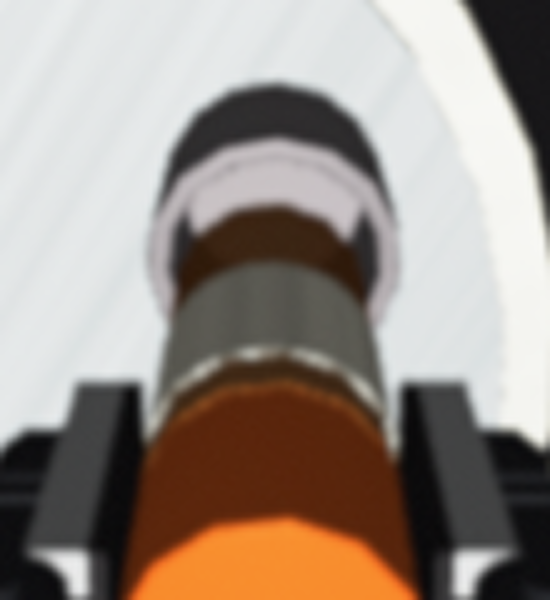

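The rim spans x 147–400 with its top at y=138, and the vial bottom's far edge is at y≈205. I'll check this numerically by mapping both edges onto their planes and fitting circles.

```bash
python3 - <<'E'
from plan import *
from h import *
from scipy.optimize import least_squares
c=pickle.load(open("w6.pkl","rb"));im=c["img"];x0,y0=265,165
o=arm.get_obs();R=Rq(o["tcp_rot"]);p=o["tcp_pos"];print(p)
big=cv2.resize(im[y0:y0+120,x0:x0+110],None,fx=5,fy=5,interpolation=2);hsv=cv2.cvtColor(big,cv2.COLOR_RGB2HSV)
def fit(pts,z,r):
    W=np.array([R.inv().apply(plane(c,x0+(a-2)/5,y0+(b-2)/5,z)-p)[1:] for a,b in pts])
    f=least_squares(lambda q:np.hypot(*(W-q[:2]).T)-r,W.mean(0));g=least_squares(lambda q:np.hypot(*(W-q[:2]).T)-q[2],[*W.mean(0),r])
    print("tool y,z mm",(f.x*1e3).round(2),"rms",np.std(f.fun)*1e3,"free",(g.x*1e3).round(2))
# rim outer: along rays from (272,262) outward upward, last lavender pixel before dark wall
g=cv2.cvtColor(big,cv2.COLOR_RGB2GRAY).astype(float);pts=[]
for a in np.radians(range(205,336,6)):
    rs=np.arange(95,150,1.);pr=np.array([g[int(262+r*np.sin(a)),int(272+r*np.cos(a))] for r in rs])
    k=np.argmin(np.gradient(cv2.GaussianBlur(pr[:,None],(1,5),0)[:,0]));pts.append((272+rs[k]*np.cos(a),262+rs[k]*np.sin(a)))
print([tuple(np.round(q).astype(int).tolist()) for q in pts]);fit(pts,.077,.0195)
# vial bottom edge: brightness rise going up in each column
pb=[]
for x in range(205,341,8):
    col=g[180:262,x];k=np.argmin(np.gradient(cv2.GaussianBlur(col[:,None],(1,7),0)[:,0]));pb.append((x,180+k))
print(pb)
for z in (.077,.082,.087): fit(pb,z,.014)
E
```

```text
[ 0.60573223 -0.11357066  0.14415744]
[(163, 211), (167, 199), (175, 189), (181, 177), (191, 168), (201, 161), (213, 155), (224, 149), (237, 147), (249, 142), (261, 141), (274, 137), (287, 139), (300, 142), (312, 147), (325, 149), (338, 152), (348, 161), (357, 171), (369, 177), (378, 188), (380, 202)]
tool y,z mm [0.76 1.48] rms 0.3333660927858603 free [ 0.7   0.17 18.39]
[(205, np.int64(231)), (213, np.int64(222)), (221, np.int64(217)), (229, np.int64(212)), (237, np.int64(208)), (245, np.int64(207)), (253, np.int64(207)), (261, np.int64(206)), (269, np.int64(206)), (277, np.int64(203)), (285, np.int64(203)), (293, np.int64(207)), (301, np.int64(211)), (309, np.int64(212)), (317, np.int64(217)), (325, np.int64(218)), (333, np.int64(227))]
tool y,z mm [0.   5.79] rms 0.2077624500601613 free [ 0.    5.97 14.17]
tool y,z mm [0.02 4.26] rms 0.20284352351795928 free [1.000e-02 4.070e+00 1.383e+01]
tool y,z mm [0.03 2.73] rms 0.20278929233785883 free [ 0.02  2.17 13.49]
```

The vial bottom sits about 3 mm too far in +z relative to the cup, because the vial tilts about 0.04 rad in the pads about tool y. I'll tilt it back, nudge y +0.7 mm and re-measure.

Request:
play_rows([
  [0, 0.006, 0, 0, 0.026, 0, 0],
  [0, 0, 0, 0, 0, 0, 0],
  [0, 0, 0, 0, 0, 0, 0],
])

```text
clock: 8.1
tcp_pos: [0.6066, -0.1132, 0.1447]
tcp_rot: [0.653, 0.247, 0.676, -0.236]
force: [-0.0, 0.3, -1.5]
gripper_width: 0.0264
```

```bash
cat > fit.py <<'E'
from plan import *
from h import *
from scipy.optimize import least_squares
import sys
c=arm.capture("wrist");pickle.dump(c,open("w7.pkl","wb"));im=c["img"];x0,y0=265,165
o=arm.get_obs();R=Rq(o["tcp_rot"]);p=o["tcp_pos"];print(p,o["force"],R.as_matrix()[:,0].round(3))
big=cv2.resize(im[y0:y0+150,x0:x0+110],None,fx=5,fy=5,interpolation=2);cv2.imwrite("pics/fit.png",big[:600,:,::-1])
g=cv2.cvtColor(big,cv2.COLOR_RGB2GRAY).astype(float)
Z=toolR(np.arctan2(R.as_matrix()[1,1],R.as_matrix()[0,1]),0)
def fit(pts,z,r):
    W=np.array([Z.inv().apply(plane(c,x0+(a-2)/5,y0+(b-2)/5,z)-p)[1:] for a,b in pts])
    f=least_squares(lambda q:np.hypot(*(W-q[:2]).T)-r,W.mean(0));k=np.abs(f.fun)<.0008;W=W[k]
    f=least_squares(lambda q:np.hypot(*(W-q[:2]).T)-r,W.mean(0))
    print("level y,z mm",(f.x*1e3).round(2),"rms",(np.std(f.fun)*1e3).round(2),"n",k.sum())
rc=np.array(proj(c,(.6052,-.1134,.077)));rc=(rc-[x0,y0])*5+2;pts=[];rc[1]+=10
for a in np.radians(range(215,326,5)):
    rs=np.arange(95,150,1.);pr=np.array([g[int(rc[1]+r*np.sin(a)),int(rc[0]+r*np.cos(a))] for r in rs])
    k=np.argmin(np.gradient(cv2.GaussianBlur(pr[:,None],(1,5),0)[:,0]));pts.append((rc[0]+rs[k]*np.cos(a),rc[1]+rs[k]*np.sin(a)))
print("rim top",min(q[1] for q in pts));fit(pts,.077,.0195)
pb=[]
for x in range(213,333,8):
    col=g[185:262,x];k=np.argmin(np.gradient(cv2.GaussianBlur(col[:,None],(1,7),0)[:,0]));pb.append((x,185+k))
print("bot",pb);fit(pb,p[2]-.0615,.014)
hb=cv2.cvtColor(big,cv2.COLOR_RGB2HSV);m=cv2.inRange(hb,(15,120,215),(28,255,255))
pc=[(x,int(np.argmax(m[:,x]>0))) for x in range(200,350,8)];print("cap",pc[::4]);fit(pc,p[2]+.0335,.014)
E
python3 fit.py
```

```text
[ 0.60627276 -0.11302444  0.14462807] [ 0.09448237 -0.42659744 -0.24941827] [-0.027  0.026 -0.999]
rim top 147.07786342710574
level y,z mm [0.2  1.66] rms 0.27 n 23
bot [(213, np.int64(222)), (221, np.int64(217)), (229, np.int64(213)), (237, np.int64(208)), (245, np.int64(207)), (253, np.int64(207)), (261, np.int64(206)), (269, np.int64(206)), (277, np.int64(203)), (285, np.int64(203)), (293, np.int64(207)), (301, np.int64(212)), (309, np.int64(213)), (317, np.int64(217)), (325, np.int64(218))]
level y,z mm [0.36 2.99] rms 0.22 n 15
cap [(200, 0), (232, 539), (264, 532), (296, 533), (328, 0)]fit.py:13: RuntimeWarning: Mean of empty slice.
  f=least_squares(lambda q:np.hypot(*(W-q[:2]).T)-r,W.mean(0))
  ret = um.true_divide(
Traceback (most recent call last):
  File "fit.py", line 25, in <module>
    pc=[(x,int(np.argmax(m[:,x]>0))) for x in range(200,350,8)];print("cap",pc[::4]);fit(pc,p[2]+.0335,.014)
                                                                                     ~~~^^^^^^^^^^^^^^^^^^^^
  File "fit.py", line 13, in fit
    f=least_squares(lambda q:np.hypot(*(W-q[:2]).T)-r,W.mean(0))
ValueError: Initial guess is outside of provided bounds
```

Request:
play_rows([
  [0.025, -0.001, -0.01, 0, 0, 0, 0],
  [0.03, 0, 0.001, 0, 0, 0, 0],
  [0.03, 0, 0.001, 0, 0, 0, 0],
  [0.03, 0, 0.001, 0, 0, 0, 0],
  [0, 0, 0, 0, 0, 0, 0],
])

```text
clock: 8.65
tcp_pos: [0.6048, -0.1121, 0.13]
tcp_rot: [0.652, 0.247, 0.677, -0.236]
force: [0.9, -0.8, -1.6]
gripper_width: 0.0267
```

```bash
python3 fit.py 2>/dev/null
```

```text
[ 0.60488259 -0.11214112  0.13025345] [ 0.44746178 -0.32203452 -2.0156022 ] [-0.028  0.026 -0.999]
rim top 183.13109841425987
level y,z mm [0.27 3.04] rms 0.25 n 23
bot [(213, np.int64(222)), (221, np.int64(217)), (229, np.int64(213)), (237, np.int64(212)), (245, np.int64(212)), (253, np.int64(212)), (261, np.int64(207)), (269, np.int64(207)), (277, np.int64(207)), (285, np.int64(211)), (293, np.int64(212)), (301, np.int64(212)), (309, np.int64(217)), (317, np.int64(217)), (325, np.int64(222))]
level y,z mm [0.02 2.81] rms 0.28 n 15
cap [(200, 544), (232, 533), (264, 528), (296, 528), (328, 541)]
level y,z mm [0.04 4.48] rms 0.16 n 19
```

View pics/fit.png

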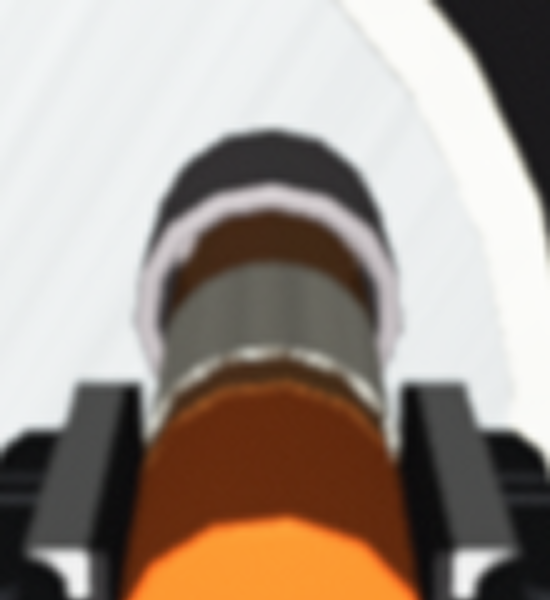

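The vial's bottom is inside the rim (gaps visible left and right, no force). I'll continue down.

Request:
play_rows([
  [0.03, 0, 0.001, 0, 0, 0, 0],
  [0.03, 0, 0.001, 0, 0, 0, 0],
  [0.03, 0, 0.001, 0, 0, 0, 0],
  [0, 0, 0, 0, 0, 0, 0],
])

```text
clock: 9.1
tcp_pos: [0.6048, -0.1121, 0.1192]
tcp_rot: [0.652, 0.247, 0.677, -0.236]
force: [-0.2, -0.1, -1.0]
gripper_width: 0.0265
```

Request:
play_rows([
  [0.03, 0, 0.001, 0, 0, 0, 0],
  [0.02, 0, 0.001, 0, 0, 0, 0],
  [0, 0, 0, 0, 0, 0, 0],
])

```text
clock: 9.4
tcp_pos: [0.6049, -0.1121, 0.1135]
tcp_rot: [0.652, 0.247, 0.677, -0.236]
force: [-0.7, -0.5, -1.1]
gripper_width: 0.0264
```

Request:
play_rows([
  [0.03, 0, 0.001, 0, 0, 0, 0],
  [0.03, 0, 0.001, 0, 0, 0, 0],
  [0, 0, 0, 0, 0, 0, 0],
])

```text
clock: 9.7
tcp_pos: [0.6048, -0.112, 0.106]
tcp_rot: [0.652, 0.247, 0.677, -0.236]
force: [0.6, -0.9, -1.4]
gripper_width: 0.0266
```

Request:
play_rows([
  [0.016, 0, 0, 0, 0, 0, 0],
  [0, 0, 0, 0, 0, 0, 0],
])

```text
clock: 9.9
tcp_pos: [0.605, -0.112, 0.1045]
tcp_rot: [0.652, 0.247, 0.677, -0.236]
force: [-0.2, -0.5, -1.1]
gripper_width: 0.0268
```

Request:
play_rows([
  [0.012, 0, 0, 0, 0, 0, 0],
  [0, 0, 0, 0, 0, 0, 0],
])

```text
clock: 10.1
tcp_pos: [0.605, -0.112, 0.1032]
tcp_rot: [0.652, 0.247, 0.677, -0.236]
force: [0.2, -0.4, -1.1]
gripper_width: 0.0267
```

Request:
play_rows([
  [0.01, 0, 0, 0, 0, 0, 0],
  [0, 0, 0, 0, 0, 0, 0],
])

```text
clock: 10.3
tcp_pos: [0.6053, -0.112, 0.1026]
tcp_rot: [0.652, 0.247, 0.677, -0.236]
force: [0.1, 0.2, 1.6]
gripper_width: 0.0268
```

Request:
play_rows([
  [0.01, 0, 0, 0, 0, 0, 0],
  [0, 0, 0, 0, 0, 0, 0],
])

```text
clock: 10.5
tcp_pos: [0.6059, -0.1122, 0.1024]
tcp_rot: [0.653, 0.247, 0.676, -0.236]
force: [-0.2, -0.0, 5.5]
gripper_width: 0.0266
```

Request:
play_rows([
  [0.01, 0, 0, 0, 0, 0, 0],
  [0, 0, 0, 0, 0, 0, 0],
])

```text
clock: 10.7
tcp_pos: [0.6066, -0.1123, 0.1024]
tcp_rot: [0.654, 0.247, 0.675, -0.236]
force: [-0.9, 0.5, 10.4]
gripper_width: 0.0267
```

Floor contact is clean, at the predicted height. Relaxing, then opening.

Request:
play_rows([
  [-0.016, 0, 0, 0, 0, 0, 0],
  [0, 0, 0, 0, 0, 0, 0.5],
  [0, 0, 0, 0, 0, 0, 0.7],
  [0, 0, 0, 0, 0, 0, 0.7],
  [0, 0, 0, 0, 0, 0, 0.7],
])

```text
clock: 11.2
tcp_pos: [0.6047, -0.1119, 0.1012]
tcp_rot: [0.652, 0.247, 0.677, -0.236]
force: [-0.3, 0.3, -0.4]
gripper_width: 0.0601
```

Request:
play_rows([
  [0, 0, 0, 0, -0.026, 0, 0.7],
  [-0.1, 0, 0, 0, 0, 0, 0.7],
  [-0.2, 0, 0, 0, 0, 0, 0.7],
  [-0.3, 0, 0, 0, 0, 0, 0.7],
  [-0.3, 0, 0, 0, 0, 0, 0.7],
])

```text
clock: 11.7
tcp_pos: [0.6044, -0.1119, 0.2113]
tcp_rot: [0.665, 0.242, 0.664, -0.241]
force: [0.9, -0.7, 0.2]
gripper_width: 0.0596
```

Request:
play_rows([
  [-0.3, 0, 0, 0, 0, 0, 0.7],
  [-0.3, 0, 0, 0, 0, 0, 0.7],
  [0, 0, 0, 0, 0, 0, 0.7],
])

```text
clock: 12.0
tcp_pos: [0.6071, -0.1127, 0.2889]
tcp_rot: [0.67, 0.242, 0.659, -0.241]
force: [-0.1, 0.3, -0.3]
gripper_width: 0.0596
```

```bash
python3 - <<'E'
from plan import *
from h import *
o=arm.get_obs();print(o["clock"],o["tcp_pos"],o["force"],o["gripper_width"])
d={n:arm.capture(n) for n in ("wrist","scene")};pickle.dump(d,open("w8.pkl","wb"))
a=cv2.resize(d["wrist"]["img"],(480,300));b=cv2.resize(d["scene"]["img"][170:290,260:340],(320,480),interpolation=2)
o2=np.zeros((480,800,3),np.uint8);o2[:300,:480]=a;o2[:480,480:]=b
cv2.imwrite("pics/w8.png",o2[:,:,::-1])
cx,cy=.58836,-.19615
# plan to post: jaws radial across? approach pose
a0=np.arctan2(-.2762-cy,.5198-cx);post=np.array([cx+.105*np.cos(a0),cy+.105*np.sin(a0)]);print(np.degrees(a0),post)
E
```

```text
12.0 [ 0.60708248 -0.11270167  0.28891965] [-0.06830869  0.26540653 -0.29969197] 0.059606710522656606
-130.57888837656523 [ 0.52005809 -0.27589866]
```

View pics/w8.png

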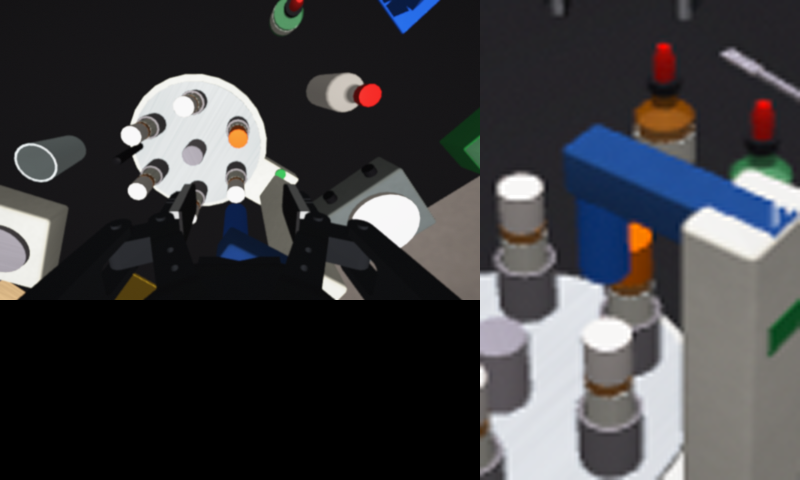

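The orange cap stands seated in the cup at about (237,137) in the half-size wrist view, upright. The post is at about (127,153). Next I move to the post with the jaws along the mid-stroke tangent.

```bash
python3 - <<'E'
from plan import *
Q=toolR(np.radians(-70),0)
rows([((.52,-.276,.29),Q),((.52,-.276,.145),Q),((.52,-.276,.088),Q)],g=.45,step=.036)
E
```

```text
[[-0.004, -0.094, 0.021, 0.083, -0.0, -0.0, 0.45],
 [-0.004, -0.09, 0.033, 0.083, -0.0, -0.0, 0.45],
 [-0.004, -0.085, 0.045, 0.083, -0.0, -0.0, 0.45],
 [-0.004, -0.079, 0.055, 0.083, -0.0, -0.0, 0.45],
 [-0.003, -0.071, 0.065, 0.083, -0.0, -0.0, 0.45]]

[[-0.003, -0.062, 0.074, 0.083, -0.0, -0.0, 0.45],
 [-0.003, -0.051, 0.081, 0.083, -0.0, -0.0, 0.45],
 [-0.003, -0.04, 0.087, 0.083, -0.0, -0.0, 0.45],
 [-0.003, -0.029, 0.092, 0.083, -0.0, -0.0, 0.45],
 [-0.003, -0.016, 0.095, 0.083, -0.0, -0.0, 0.45]]

[[-0.003, -0.004, 0.096, 0.083, -0.0, -0.0, 0.45],
 [-0.003, 0.009, 0.096, 0.083, -0.0, -0.0, 0.45],
 [-0.003, 0.021, 0.094, 0.083, -0.0, -0.0, 0.45],
 [-0.003, 0.033, 0.09, 0.083, -0.0, -0.0, 0.45],
 [-0.003, 0.045, 0.085, 0.083, -0.0, -0.0, 0.45]]

[[-0.003, 0.055, 0.079, 0.083, -0.0, -0.0, 0.45],
 [0.242, 0.0, 0.0, 0.0, 0.0, 0.0, 0.45],
 [0.242, 0.0, 0.0, 0.0, 0.0, 0.0, 0.45],
 [0.242, 0.0, 0.0, 0.0, 0.0, 0.0, 0.45],
 [0.242, 0.0, 0.0, 0.0, 0.0, 0.0, 0.45]]

[[0.242, 0.0, 0.0, 0.0, 0.0, 0.0, 0.45],
 [0.238, 0.0, 0.0, 0.0, 0.0, 0.0, 0.45],
 [0.238, 0.0, 0.0, 0.0, 0.0, 0.0, 0.45]]
```

Request:
play_rows([
  [-0.004, -0.094, 0.021, 0.083, 0, 0, 0.45],
  [-0.004, -0.09, 0.033, 0.083, 0, 0, 0.45],
  [-0.004, -0.085, 0.045, 0.083, 0, 0, 0.45],
  [-0.004, -0.079, 0.055, 0.083, 0, 0, 0.45],
  [-0.003, -0.071, 0.065, 0.083, 0, 0, 0.45],
])

```text
clock: 12.6
tcp_pos: [0.5767, -0.1632, 0.282]
tcp_rot: [0.551, 0.443, 0.552, -0.443]
force: [-0.1, -0.8, -0.3]
gripper_width: 0.0385
```

Request:
play_rows([
  [-0.003, -0.062, 0.074, 0.083, 0, 0, 0.45],
  [-0.003, -0.051, 0.081, 0.083, 0, 0, 0.45],
  [-0.003, -0.04, 0.087, 0.083, 0, 0, 0.45],
  [-0.003, -0.029, 0.092, 0.083, 0, 0, 0.45],
  [-0.003, -0.016, 0.095, 0.083, 0, 0, 0.45],
])

```text
clock: 13.1
tcp_pos: [0.5505, -0.2146, 0.2837]
tcp_rot: [0.38, 0.597, 0.381, -0.596]
force: [0.2, 0.0, 0.4]
gripper_width: 0.0383
```

Request:
play_rows([
  [-0.003, -0.004, 0.096, 0.083, 0, 0, 0.45],
  [-0.003, 0.009, 0.096, 0.083, 0, 0, 0.45],
  [-0.003, 0.021, 0.094, 0.083, 0, 0, 0.45],
  [-0.003, 0.033, 0.09, 0.083, 0, 0, 0.45],
  [-0.003, 0.045, 0.085, 0.083, 0, 0, 0.45],
])

```text
clock: 13.6
tcp_pos: [0.5245, -0.2659, 0.2855]
tcp_rot: [0.169, 0.687, 0.17, -0.686]
force: [0.4, -1.3, 0.6]
gripper_width: 0.0382
```

Request:
play_rows([
  [-0.003, 0.055, 0.079, 0.083, 0, 0, 0.45],
  [0.242, 0, 0, 0, 0, 0, 0.45],
  [0.242, 0, 0, 0, 0, 0, 0.45],
  [0.242, 0, 0, 0, 0, 0, 0.45],
  [0, 0, 0, 0, 0, 0, 0.45],
])

```text
clock: 14.1
tcp_pos: [0.5172, -0.2741, 0.1949]
tcp_rot: [-0.123, -0.694, -0.129, 0.698]
force: [-0.5, 0.1, -0.5]
gripper_width: 0.0383
```

```bash
python3 - <<'E'
from plan import *
from h import *
o=arm.get_obs();print(o["tcp_pos"],o["force"],o["gripper_width"],o["qpos"].round(2))
c=arm.capture("wrist");pickle.dump(c,open("w9.pkl","wb"));im=c["img"];hsv=cv2.cvtColor(im,cv2.COLOR_RGB2HSV)
R=Rq(o["tcp_rot"]);print(R.as_matrix()[:,:2].round(3))
for z in (.122,.04): print("post pred",z,proj(c,(.52,-.276,z)))
u,v=map(int,proj(c,(.52,-.276,.122)));u2,v2=map(int,proj(c,(.52,-.276,.06)))
for r in range(min(v,v2)-10,max(v,v2)+12,4): print(r,im[r,u-24:u+26:3].max(1).tolist())
E
```

```text
[ 0.51722879 -0.27414867  0.19492038] [-0.52698768  0.06023553 -0.54049282] 0.038283998793233166 [-0.61  0.32  1.54  0.    1.3   0.6 ]
[[-0.007  0.351]
 [ 0.007 -0.936]
 [-1.    -0.009]]
post pred 0.122 (np.float64(323.2399463537976), np.float64(210.28156016450512))
post pred 0.04 (np.float64(322.8489596709451), np.float64(184.97579890019747))
179 [226, 227, 227, 227, 227, 228, 215, 148, 132, 204, 228, 229, 228, 229, 229, 229, 229]
183 [227, 227, 227, 227, 227, 221, 56, 9, 7, 27, 209, 227, 228, 228, 228, 229, 246]
187 [229, 229, 229, 230, 229, 217, 18, 10, 8, 9, 195, 230, 230, 233, 238, 246, 247]
191 [230, 231, 230, 231, 231, 190, 12, 10, 9, 9, 163, 238, 246, 247, 247, 246, 240]
195 [227, 227, 227, 226, 227, 155, 8, 8, 8, 9, 154, 248, 247, 247, 228, 109, 24]
199 [229, 229, 229, 230, 231, 151, 8, 8, 9, 8, 132, 244, 157, 45, 22, 24, 24]
203 [231, 238, 244, 247, 247, 130, 18, 31, 35, 23, 15, 28, 23, 25, 24, 25, 25]
207 [247, 247, 248, 248, 244, 85, 33, 44, 45, 37, 22, 24, 24, 24, 24, 24, 25]
211 [219, 186, 105, 42, 25, 21, 28, 34, 35, 31, 25, 24, 24, 25, 25, 25, 23]
215 [23, 24, 24, 24, 24, 23, 25, 27, 28, 25, 23, 25, 25, 25, 25, 24, 24]
219 [24, 24, 24, 25, 24, 24, 24, 24, 24, 25, 25, 24, 24, 23, 25, 25, 24]
```

The post top is seen at (323,208), against a predicted (323,210). I'll nudge 3 mm, descend and pinch.

Request:
play_rows([
  [0.22, 0.023, -0.016, 0, 0, 0, 0.45],
  [0.22, 0, 0, 0, 0, 0, 0.45],
  [0.22, 0, 0, 0, 0, 0, 0.45],
  [0.2, 0, 0, 0, 0, 0, 0.45],
  [0, 0, 0, 0, 0, 0, 0.45],
])

```text
clock: 14.65
tcp_pos: [0.5225, -0.2774, 0.0955]
tcp_rot: [-0.125, -0.696, -0.127, 0.696]
force: [-0.4, 0.4, -0.1]
gripper_width: 0.0389
```

Request:
play_rows([
  [0, 0, 0, 0, 0, 0, 0],
  [0, 0, 0, 0, 0, 0, 0],
  [0, 0, 0, 0, 0, 0, 0],
  [0, 0, 0, 0, 0, 0, 0],
], grip_force=30)

```text
clock: 15.05
tcp_pos: [0.5252, -0.2782, 0.0992]
tcp_rot: [0.127, 0.698, 0.125, -0.693]
force: [2.8, 3.7, 4.8]
gripper_width: 0.0129
```

```bash
python3 - <<'E'
from plan import *
o=arm.get_obs();print(o["clock"],o["tcp_pos"],o["force"],o["gripper_width"])
R=Rq(o["tcp_rot"]);p=o["tcp_pos"];c=np.array([.58836,-.19615])
v=p[:2]-c;print(np.hypot(*v),np.degrees(np.arctan2(v[1],v[0])))
via=[]
for k in range(1,21):
    a=-np.radians(3*k);w=np.array([[np.cos(a),-np.sin(a)],[np.sin(a),np.cos(a)]])@v
    via.append((np.r_[c+w,p[2]],R))
rows(via,g=0)
E
```

```text
15.05 [ 0.52524893 -0.27818306  0.09917853] [2.78687597 3.74788485 4.80497937] 0.012903613950873213
0.1035008724729766 -127.57241389016191
[[-0.0, -0.039, 0.023, 0.0, 0.0, 0.0, 0.0],
 [-0.0, -0.04, 0.021, 0.0, 0.0, 0.0, 0.0],
 [-0.0, -0.041, 0.019, 0.0, 0.0, 0.0, 0.0],
 [-0.0, -0.042, 0.016, 0.0, 0.0, 0.0, 0.0],
 [-0.0, -0.043, 0.014, 0.0, 0.0, 0.0, 0.0]]

[[-0.0, -0.044, 0.012, 0.0, 0.0, 0.0, 0.0],
 [-0.0, -0.044, 0.01, 0.0, 0.0, 0.0, 0.0],
 [-0.0, -0.045, 0.007, 0.0, 0.0, 0.0, 0.0],
 [-0.0, -0.045, 0.005, 0.0, 0.0, 0.0, 0.0],
 [-0.0, -0.045, 0.003, 0.0, 0.0, 0.0, 0.0]]

[[-0.0, -0.045, 0.0, 0.0, 0.0, 0.0, 0.0],
 [-0.0, -0.045, -0.002, 0.0, 0.0, 0.0, 0.0],
 [-0.0, -0.045, -0.004, 0.0, 0.0, 0.0, 0.0],
 [-0.0, -0.045, -0.007, 0.0, 0.0, 0.0, 0.0],
 [-0.0, -0.044, -0.009, 0.0, 0.0, 0.0, 0.0]]

[[-0.0, -0.044, -0.011, 0.0, 0.0, 0.0, 0.0],
 [-0.0, -0.043, -0.014, 0.0, 0.0, 0.0, 0.0],
 [-0.0, -0.042, -0.016, 0.0, 0.0, 0.0, 0.0],
 [-0.0, -0.041, -0.018, 0.0, 0.0, 0.0, 0.0],
 [-0.0, -0.04, -0.02, 0.0, 0.0, 0.0, 0.0]]
```

Request:
play_rows([
  [0, -0.039, 0.023, 0, 0, 0, 0],
  [0, -0.04, 0.021, 0, 0, 0, 0],
  [0, -0.041, 0.019, 0, 0, 0, 0],
  [0, -0.042, 0.016, 0, 0, 0, 0],
  [0, -0.043, 0.014, 0, 0, 0, 0],
])

```text
clock: 15.55
tcp_pos: [0.507, -0.2614, 0.0991]
tcp_rot: [0.129, 0.699, 0.124, -0.693]
force: [4.6, -1.2, 4.4]
gripper_width: 0.0126
```

Request:
play_rows([
  [0, -0.044, 0.012, 0, 0, 0, 0],
  [0, -0.044, 0.01, 0, 0, 0, 0],
  [0, -0.045, 0.007, 0, 0, 0, 0],
  [0, -0.045, 0.005, 0, 0, 0, 0],
  [0, -0.045, 0.003, 0, 0, 0, 0],
])

```text
clock: 16.05
tcp_pos: [0.4918, -0.2386, 0.0991]
tcp_rot: [0.129, 0.697, 0.124, -0.694]
force: [0.2, -3.3, 7.7]
gripper_width: 0.0127
```

```bash
python3 - <<'E'
from plan import *
from h import *
o=arm.get_obs();print(o["clock"],o["tcp_pos"],o["force"],o["gripper_width"],Rq(o["tcp_rot"]).as_matrix()[:,0].round(3))
v=o["tcp_pos"][:2]-np.array([.58836,-.19615]);print(np.hypot(*v),np.degrees(np.arctan2(v[1],v[0])))
d=arm.capture("scene");print(blobs(d["img"],(3,120,120),(18,255,255),(210,190,345,310))[0])
E
```

```text
16.05 [ 0.49176616 -0.23855711  0.09906576] [ 0.21949237 -3.32113608  7.71498273] 0.012673703791136921 [ 0.006 -0.007 -1.   ]
0.10549281133951113 -156.29732476364438
[([305.7, 198.9], [300, 196, 13, 7, 70]), ([300.1, 241.6], [294, 235, 12, 17, 110])]
```

Request:
play_rows([
  [0, -0.045, 0, 0, 0, 0, 0],
  [0, -0.045, -0.002, 0, 0, 0, 0],
  [0, -0.045, -0.004, 0, 0, 0, 0],
  [0, -0.045, -0.007, 0, 0, 0, 0],
  [0, -0.044, -0.009, 0, 0, 0, 0],
])

```text
clock: 16.6
tcp_pos: [0.4829, -0.2104, 0.0989]
tcp_rot: [0.127, 0.696, 0.125, -0.695]
force: [-3.1, 1.3, 13.2]
gripper_width: 0.013
```

Request:
play_rows([
  [0, -0.044, -0.011, 0, 0, 0, 0],
  [0, -0.043, -0.014, 0, 0, 0, 0],
  [0, -0.042, -0.016, 0, 0, 0, 0],
  [0, -0.041, -0.018, 0, 0, 0, 0],
  [0, 0, 0, 0, 0, 0, 0],
])

```text
clock: 17.1
tcp_pos: [0.4819, -0.188, 0.0987]
tcp_rot: [0.127, 0.696, 0.126, -0.695]
force: [-3.8, 1.5, 13.5]
gripper_width: 0.0127
```

```bash
python3 - <<'E'
from plan import *
from h import *
o=arm.get_obs();print(o["clock"],o["tcp_pos"],o["force"],o["gripper_width"],Rq(o["tcp_rot"]).as_matrix()[:,0].round(3))
v=o["tcp_pos"][:2]-np.array([.58836,-.19615]);print(np.hypot(*v),np.degrees(np.arctan2(v[1],v[0])))
E
```

```text
17.1 [ 0.48190052 -0.18800932  0.09874581] [-3.82133137  1.48940106 13.51218061] 0.012731894653791999 [ 0.001 -0.002 -1.   ]
0.10677027891784945 175.6272507937915
```

Request:
play_rows([
  [0, -0.039, -0.021, 0, 0, 0, 0],
  [0, -0.036, -0.022, 0, 0, 0, 0],
  [0, 0, 0, 0, 0, 0, 0],
])

```text
clock: 17.4
tcp_pos: [0.4834, -0.1783, 0.0986]
tcp_rot: [0.127, 0.696, 0.126, -0.696]
force: [-3.4, -2.1, 12.4]
gripper_width: 0.0126
```

```bash
python3 - <<'E'
from plan import *
o=arm.get_obs();print(o["clock"],o["tcp_pos"],o["force"],o["gripper_width"])
v=o["tcp_pos"][:2]-np.array([.58836,-.19615]);print(np.hypot(*v),np.degrees(np.arctan2(v[1],v[0])))
E
```

```text
17.4 [ 0.48337477 -0.17834153  0.09864582] [-3.41857932 -2.08550583 12.35468096] 0.012563191837521628
0.10648492616482066 170.37265299545032
```

The post is at 170.4°, about 59° from its start. Opening gently and lifting off.

Request:
play_rows([
  [0, 0, 0, 0, 0, 0, 0.2],
  [0, 0, 0, 0, 0, 0, 0.4],
  [0, 0, 0, 0, 0, 0, 0.4],
  [0, 0, 0, 0, 0, 0, 0.4],
])

```text
clock: 17.8
tcp_pos: [0.4849, -0.1778, 0.0968]
tcp_rot: [0.126, 0.697, 0.126, -0.695]
force: [-0.5, 0.1, 0.6]
gripper_width: 0.0341
```

Request:
play_rows([
  [-0.15, 0, 0, 0, 0, 0, 0.4],
  [-0.3, 0, 0, 0, 0, 0, 0.4],
  [-0.3, 0, 0, 0, 0, 0, 0.4],
  [-0.3, 0, 0, 0, 0, 0, 0.4],
  [-0.3, 0, 0, 0, 0, 0, 0.4],
])

```text
clock: 18.3
tcp_pos: [0.4844, -0.1776, 0.2603]
tcp_rot: [0.126, 0.697, 0.126, -0.695]
force: [0.9, -0.5, 0.4]
gripper_width: 0.0341
```

Request:
play_rows([
  [-0.3, 0.2, 0.3, 0, 0, 0, 0.4],
  [0, 0.2, 0.35, 0, 0, 0, 0.4],
  [0, 0.2, 0.35, 0, 0, 0, 0.4],
  [0, 0, 0, 0, 0, 0, 0.4],
  [0, 0, 0, 0, 0, 0, 0.4],
])

```text
clock: 18.8
tcp_pos: [0.3997, -0.2839, 0.2906]
tcp_rot: [0.125, 0.697, 0.125, -0.695]
force: [0.7, 0.4, -0.6]
gripper_width: 0.0341
```

```bash
python3 - <<'E'
from plan import *
from h import *
d={n:arm.capture(n) for n in ("wrist","scene","top")};pickle.dump(d,open("w10.pkl","wb"))
o2=np.zeros((560,800,3),np.uint8)
o2[:280,:448]=cv2.resize(d["wrist"]["img"],(448,280));o2[:,448:]=cv2.resize(d["scene"]["img"][140:300,200:300],(352,560),interpolation=2)
o2[280:,:448]=cv2.resize(d["top"]["img"][120:245,290:490],(448,280),interpolation=2)
cv2.imwrite("pics/w10.png",o2[:,:,::-1])
o=arm.get_obs();print(o["clock"],o["tcp_pos"],o["force"])
for k,a,r,z in [("vial@needle",np.radians(79.08-60),.085,.135),("post",np.radians(169.4),.105,.122)]:
    q=(.58836+r*np.cos(a),-.19615+r*np.sin(a),z);print(k,[(n,np.round(proj(d[n],q),1)) for n in d])
for n in d: print(n,blobs(d[n]["img"],(5,130,110),(22,255,255),(0,0,640,400) if n=="wrist" else ((210,190,345,310) if n=="scene" else (340,120,445,240)),15)[0])
E
```

```text
18.95 [ 0.40098207 -0.282356    0.29055172] [-0.15394738 -0.40454372  0.63967761]
vial@needle [('wrist', array([ 299.4, -187.1])), ('scene', array([292.1, 252.1])), ('top', array([387.3, 154.6]))]
post [('wrist', array([246.,  67.])), ('scene', array([249.1, 217.5])), ('top', array([390.9, 220.2]))]
wrist [([601.1, 13.1], [599, 10, 5, 8, 15]), ([607.5, 36.6], [602, 35, 10, 4, 19]), ([626.4, 40.0], [613, 37, 27, 7, 54]), ([69.2, 59.1], [51, 39, 33, 40, 771])]
scene [([305.5, 198.9], [299, 195, 14, 8, 80]), ([292.3, 256.7], [287, 249, 12, 17, 170])]
top [([386.4, 155.5], [382, 151, 10, 9, 55])]
```

View pics/w10.png

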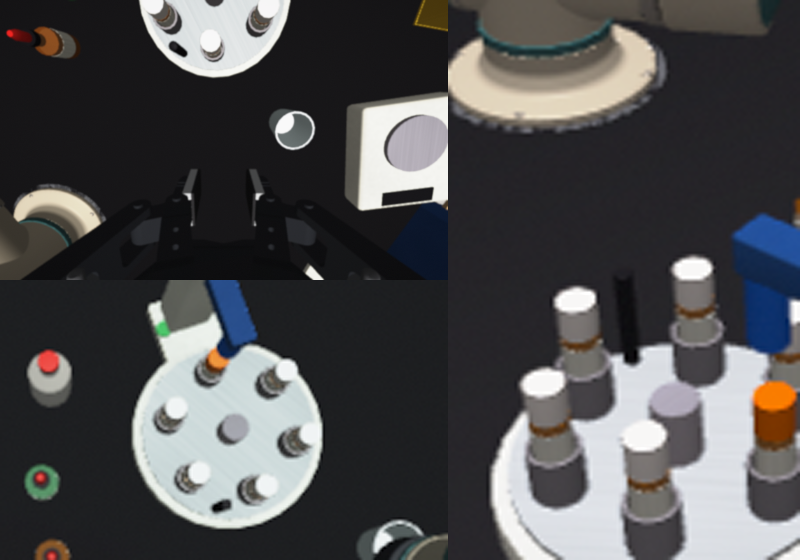

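The orange vial stands at the needle station: scene (292,257), top (386,155), predicted top (387,155). The post top is at (249,217), against a predicted (249,217.5) for exactly one click. Everything else looks in place.

```bash
python3 -c "
from bench import arm
print(arm.sign_off())"
```

```text
the job is handed in; nothing more can be done
None
```

The orange-capped vial is in the cup that was empty, the carousel has been turned one click clockwise, and the job is handed in. It finished at about 19 s of the 54 s allowed; the hand-in gives no verdict.

**Vial:** I pulled it out along its axis. It hung about 0.04 rad askew in the pads over the cup, so I tilted it back before lowering. It met the cup floor at a TCP height of 102.5 mm (101.5 mm predicted), and I opened the gripper only then.

**Carousel:** I pinched the post, swung it about 59° round, opened the gripper and lifted off. The detent then held it.

**Last checks:**
- The post top showed at (249,217) in the scene view, where exactly one click would put it at (249,217.5).
- The orange cap showed at (386,155) in the top view, against (387,155) predicted under the needle.
- The white-capped vials were upright, and the bottles and beaker visible in the last picture looked unmoved. The rack vials and spatula were not in it; the rack vials were last seen in place just after the pull.

**What disagreed:**
- The wrist-camera tilt readings differed by about 1.5 mm between the vial's bottom and its cap.
- An upward force of up to 13 N, which I did not explain, built up while the post was pinched. It was gone after release.

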